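# Stock the filter shelf

### The arm

A 6-joint arm with a two-finger parallel gripper is mounted at the origin on the work surface. World frame = base frame: x ahead of the robot, y to its left, z up, the work surface at z = 0. Lengths are in mm, angles in rad, forces in N, time in s.
With the tool pointing down it reaches from about 400 to 925 mm from the base axis. Payload 12.5 kg.
Tool frame: the origin (TCP) lies where the fingers leave the gripper's body, on its centre line; the fingertips stand 78 mm ahead of it and the grasp point (between the pads) lies 59 mm ahead of it (env.tip_extent is the distance from the TCP to the fingertips, in mm); z points along the fingers, y is the direction in which the jaws open and shut (so a half turn about z gives the same grasp; the last joint's range is limited). The gripper opens to 95 mm and grips with 3 to 60 N. Pads are 20 mm wide; open, the fingers measure 119 mm over their backs; the gripper's body (75 mm by 180 mm) begins 59 mm behind the grasp point.
Start: joints at [1.237, 0.491, 1.559, -0, 1.092, -0.106], TCP at [141.126, 608.869, 292.261] pointing down, gripper open.
Joint ranges: [-3.1, 3.1], [-0.84, 2.19], [0.05, 2.79], [-1.13, 4.28], [0.06, 2.93], [-2.69, 2.69]. Speed limits (rad/s): [2.22, 2.22, 2.79, 3.14, 3.14, 3.14].

### API

Orientations are given as [roll, pitch, yaw] about the fixed x, y, z axes, in that order (R = Rz(yaw) Ry(pitch) Rx(roll)).
In Python, from cell import env gives the robot as it stands. The module is installed in compiled form; this text tells all that it offers.
- The arm moves only by the tool play_rows, never from a script. Its argument "targets" is a list of rows, each an object with "linear": the shift along the tool's x, y, z in mm, a list of three; "turn": the turn about the tool's z in rad. A call has 1 to 20 rows; each row is the pose to reach, as a shift and turn from the pose commanded when the call began, along the tool's axes at that moment; what a row does not reach only later rows make up. A row lasts 1/8 s, in which the tool goes at most 62.5 mm and 10.7 degrees, less where a joint would pass 70% of its speed; a pose out of reach is approached as far as the arm can. A call with a gripper value outside its range is refused whole. "hand" is the finger opening in mm, from 0 to 95.1, set as the call begins (left out, the last holds). The fingers move at their own pace and stop on an object; the grip force is fixed at half the most. Time passes only in rows, so rows that repeat a pose let the fingers close. It gives the time, the measured TCP pose, the force and the opening at its end, in the units of the state.
- env.state(): the state, without advancing time (a new reading comes with each control period).
- env.read_camera(name): name is "scene" or "top" or "wrist"; returns (picture, depth): 420x560x3 uint8, red, green, blue; 420x560 float32, mm along the optical axis (not along the pixel's ray), 0 where there is no reading.
- env.camera_params(name): a dict with "fx", "fy", "cx", "cy" (pixels), "k1" (the pictures are not rectified: a ray, as slopes to the right and down, at radius r is drawn at 1 + k1 r^2 times it, then the intrinsics apply), "R" (3x3) and "t" (3): a world point X has camera coordinates R X + t. Camera axes: x right, y down, z forward; pixel columns grow to the right and rows downward; lengths in mm; the calibration is good to about 2 mm. A picture is of the moment at which its call begins: read the wrist's pose just before it. camera_params takes no time and is no camera call; for the wrist camera it gives the pose at the moment of the call.
- env.job_done(): hands the job in, once; it reports no verdict.
The state is a dict: "t": time; "joints": joint angles; "qvel": joint speeds; "tau": joint torques, N m; "eef_pos": TCP position; "tcp_rot": TCP orientation; "ft_force": force on the tool from outside, world axes, zero at the start; "moment": the same for the moment, N m; "opening": opening from 0.0 (shut) to 1.0 (fully open).
Only numpy, scipy, OpenCV 4.12 (cv2) and the standard library are available. Lean on these libraries where they do the work, as an engineer would, in place of code of your own. Each camera call takes 0.05 s, during which the arm holds its last target.

### The job

Make room on the low shelf: lift the black canister off it by its handle, keeping it upright, and set it down in the middle of the square rubber mat. Then stock the shelf from the bench: stand all the tall oil filters upright in one straight row centred on the far dark band, and all the squat grease tins in one straight row centred on the near dark band, the items of a row side by side with no more than about 2 cm between neighbours. Leave the mug where it is.

Things in the scene. Friction and masses are not known exactly. Their poses are not given: they have to be found in the camera images.
- shelf: Low grey steel shelf fixed on the bench: board 220 mm deep (x), 340 wide (y), its top 60 mm up; a lip on the far (+x) edge rises 10 mm above the board. Origin at bench level under the board's middle; x points away from the robot, y along the rows, z up. Two dark bands 50 mm wide run along its width, flush: far band's centre line at shelf x = +52 mm, near band's at x = -52 mm.
- mat: Square black rubber mat 130 x 130 x 4 mm fixed on the bench beside the shelf; origin at the centre of its underside.
- canister: Black round canister, diameter 94 mm, 100 tall, cap to 111, with a rigid steel carrying handle over it: straight round bar 12 mm thick along the canister's y, 72 mm long, centred on the axis, its centre line 165 mm above the underside (top 171). About 0.5 kg. Origin at the centre of its underside, z up. It stands on the shelf at the start.
- filter1: Tall white oil filter: upright round can 62 mm in diameter, 100 mm tall, about 0.32 kg, a dark square mark on top. Origin at the centre of its underside, z up. May be absent.
- filter2: Tall white oil filter: upright round can 62 mm in diameter, 100 mm tall, about 0.32 kg, a dark square mark on top. Origin at the centre of its underside, z up. May be absent.
- filter3: Tall white oil filter: upright round can 62 mm in diameter, 100 mm tall, about 0.32 kg, a dark square mark on top. Origin at the centre of its underside, z up. May be absent.
- filter4: Tall white oil filter: upright round can 62 mm in diameter, 100 mm tall, about 0.32 kg, a dark square mark on top. Origin at the centre of its underside, z up. May be absent.
- tin1: Squat bare-metal grease tin: upright, round, 66 mm in diameter (lid 67), 55 mm tall, about 0.28 kg. Origin at the centre of its underside, z up. May be absent.
- tin2: Squat bare-metal grease tin: upright, round, 66 mm in diameter (lid 67), 55 mm tall, about 0.28 kg. Origin at the centre of its underside, z up. May be absent.
- tin3: Squat bare-metal grease tin: upright, round, 66 mm in diameter (lid 67), 55 mm tall, about 0.28 kg. Origin at the centre of its underside, z up. May be absent.
- mug: Mug standing among the stock, 72 mm in diameter, 85 mm tall, its handle sticking out up to 35 mm on its +y side. Origin at the centre of its underside. To be left alone.

How it is judged (in metres and radians):
On the way:
1. the canister stands upright in the middle of the mat, let go (horizontal distance between canister and mat below 0.03 m and height (world z) of canister below 0.012 m and angle between canister's own z axis and vertical below 0.1 rad and contact force between the fingers and canister below 0.5 N), for 0.3 s.
At the end, for the whole second after the job is handed in: Canister upright on the mat, within 30 mm of its centre; filters upright within 15 mm of the far band's centre line, tins of the near band's; each has a like neighbour with a gap under 28 mm; outermost filters under 255 mm apart, outermost tins under 180 mm (centres); all at rest (horizontal distance between canister and mat below 0.03 m and height (world z) of canister below 0.012 m and angle between each of canister, filter1, filter2, filter3, filter4, tin1, tin2, tin3's own z axis and vertical below 0.1 rad and linear speed of each of canister, filter1, filter2, filter3, filter4, tin1, tin2, tin3 below 0.03 m/s and x of filter1 in the frame of shelf between 0.037 and 0.067 m and y of filter1 in the frame of shelf between -0.145 and 0.145 m and z of filter1 in the frame of shelf between 0.052 and 0.068 m and (horizontal distance between filter1 and filter2 below 0.09 m or horizontal distance between filter1 and filter3 below 0.09 m or horizontal distance between filter1 and filter4 below 0.09 m) and horizontal distance between filter1 and filter2 below 0.255 m and horizontal distance between each of filter1, filter2 and filter3 below 0.255 m and horizontal distance between each of filter1, filter2, filter3 and filter4 below 0.255 m and x of filter2 in the frame of shelf between 0.037 and 0.067 m and y of filter2 in the frame of shelf between -0.145 and 0.145 m and z of filter2 in the frame of shelf between 0.052 and 0.068 m and (horizontal distance between filter2 and filter1 below 0.09 m or horizontal distance between filter2 and filter3 below 0.09 m or horizontal distance between filter2 and filter4 below 0.09 m) and x of filter3 in the frame of shelf between 0.037 and 0.067 m and y of filter3 in the frame of shelf between -0.145 and 0.145 m and z of filter3 in the frame of shelf between 0.052 and 0.068 m and (horizontal distance between filter3 and filter1 below 0.09 m or horizontal distance between filter3 and filter2 below 0.09 m or horizontal distance between filter3 and filter4 below 0.09 m) and x of filter4 in the frame of shelf between 0.037 and 0.067 m and y of filter4 in the frame of shelf between -0.145 and 0.145 m and z of filter4 in the frame of shelf between 0.052 and 0.068 m and (horizontal distance between filter4 and filter1 below 0.09 m or horizontal distance between filter4 and filter2 below 0.09 m or horizontal distance between filter4 and filter3 below 0.09 m) and x of tin1 in the frame of shelf between -0.067 and -0.037 m and y of tin1 in the frame of shelf between -0.145 and 0.145 m and z of tin1 in the frame of shelf between 0.052 and 0.068 m and (horizontal distance between tin1 and tin2 below 0.094 m or horizontal distance between tin1 and tin3 below 0.094 m) and horizontal distance between tin1 and tin2 below 0.18 m and horizontal distance between each of tin1, tin2 and tin3 below 0.18 m and x of tin2 in the frame of shelf between -0.067 and -0.037 m and y of tin2 in the frame of shelf between -0.145 and 0.145 m and z of tin2 in the frame of shelf between 0.052 and 0.068 m and (horizontal distance between tin2 and tin1 below 0.094 m or horizontal distance between tin2 and tin3 below 0.094 m) and x of tin3 in the frame of shelf between -0.067 and -0.037 m and y of tin3 in the frame of shelf between -0.145 and 0.145 m and z of tin3 in the frame of shelf between 0.052 and 0.068 m and (horizontal distance between tin3 and tin1 below 0.094 m or horizontal distance between tin3 and tin2 below 0.094 m)); the robot touches nothing.
It fails at once if the canister is tipped over by more than about 35 degrees (angle between canister's own z axis and vertical above 0.6 rad).
It fails at once if the mug is pushed away or knocked over (distance of mug from where it was at the start of the episode above 0.05 m or angle between mug's own z axis and vertical above 0.5 rad).
Of filter1, filter2, filter3, filter4 only 3 to 4 are there at a start; the rules pass over those that are not, and their reading is None.
Of tin1, tin2, tin3 only 2 to 3 are there at a start; the rules pass over those that are not, and their reading is None.
At some moment in a run one of tin1, tin2, tin3 may be knocked a few centimetres aside while the robot is not near it.
It also fails if it takes over 210 s, if anything falls off the work surface, if the arm or the gripper's body presses on something with over 40 N, if the wrist force passes 120 N, or if a joint passes its speed limit or range.

## Working session

There is one attempt and no reset: what is moved stays moved. The work goes in short steps, Python scripts to look and compute and a tool call to move; the robot and the scene stay as the last step left them, time stands still between calls to the robot, and variables do not carry over. Pictures are saved under pics/ and viewed, and the job is handed in when it is done.

Besides the shell and the picture viewer there is one more tool, called after "Emit:" as a command line: name --argument value ..., lists and objects as JSON in quotes. play_rows: Moves the arm, as the interface text tells. Its arguments: {"type":"object","properties":{"targets":{"type":"array","items":{"type":"object","properties":{"linear":{"type":"array","items":{"type":"number"}},"turn":{"type":"number"}}}},"hand":{"type":"number"}},"required":["targets"]}

```bash
mkdir -p pics; python3 - <<'E'
from cell import env
import cv2,numpy as np
s=env.state();print(s)
for n in ["scene","top","wrist"]:
    p=env.camera_params(n);print(n,{k:np.round(v,3).tolist() for k,v in p.items()})
    im,d=env.read_camera(n)
    cv2.imwrite(f"pics/{n}0.png",im[:,:,::-1]);np.save(f"pics/{n}0d.npy",d);np.save(f"pics/{n}0.npy",im)
print(env.tip_extent)
E
```

```text
{'t': 0.0, 'joints': array([ 1.23737418e+00,  4.91553375e-01,  1.55950019e+00, -1.48447029e-05,
        1.09170206e+00, -1.05568731e-01]), 'qvel': array([ 0.00173211, -0.00064009,  0.00028878, -0.00060784,  0.00020446,
        0.00056941]), 'tau': array([ 1.83144781e-03, -6.12643647e+01, -2.58163923e+01,  6.93082390e-02,
        4.83112398e-02, -1.50392229e-04]), 'eef_pos': array([141.08127796, 608.68344029, 291.64807106]), 'tcp_rot': array([-3.14043477e+00, -1.09453102e-04,  2.91374603e+00]), 'ft_force': array([ 0.11355082, -1.00614522, -0.26991884]), 'moment': array([-0.01877603,  0.03289488, -0.04829968]), 'opening': 0.9982872209731195}
scene {'fx': 545.632, 'fy': 545.632, 'cx': 273.292, 'cy': 205.835, 'k1': 0.007, 'R': [[-0.833, 0.553, 0.023], [0.305, 0.493, -0.814], [-0.461, -0.672, -0.58]], 't': [472.056, -95.355, 1304.584]}
top {'fx': 450.115, 'fy': 450.115, 'cx': 276.722, 'cy': 209.488, 'k1': -0.141, 'R': [[-0.011, -1.0, 0.003], [-0.987, 0.01, -0.158], [0.158, -0.005, -0.987]], 't': [-32.145, 545.392, 778.42]}
wrist {'fx': 306.431, 'fy': 306.431, 'cx': 279.232, 'cy': 209.767, 'k1': -0.012, 'R': [[0.225, 0.974, -0.002], [0.938, -0.216, 0.271], [0.264, -0.063, -0.963]], 't': [-624.464, -31.588, 392.57]}
77.60000000000001
```

View pics/scene0.png

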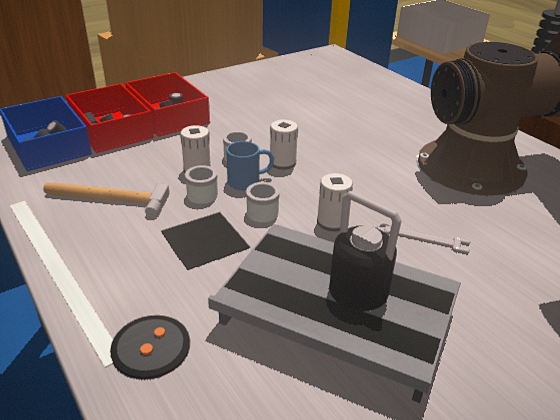

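View pics/top0.png

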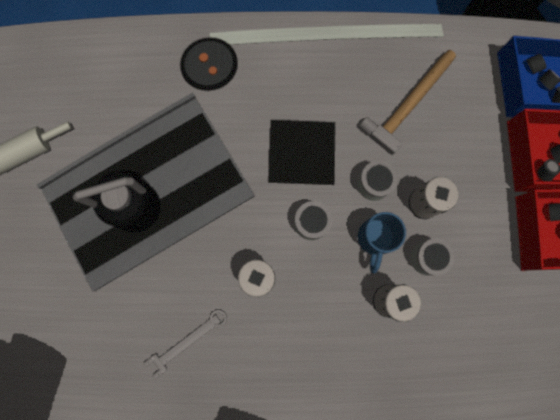

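View pics/wrist0.png

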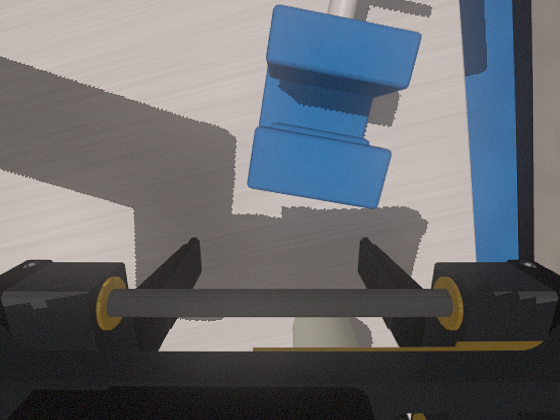

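The top view shows three filters (marks near (441,193), (403,303), (257,278)), three tins ((377,179), (312,219), (434,257)), the mug at (384,233), the mat at (302,152), and the shelf on the left with the canister at (115,195).

```bash
cat > h.py <<'E'
from cell import env
import cv2,numpy as np
def grab(n,tag):
    p=env.camera_params(n);im,d=env.read_camera(n)
    cv2.imwrite(f"pics/{n}{tag}.png",im[:,:,::-1]);return p,im,d
def rays(p,uv):
    K=np.array([[p['fx'],0,p['cx']],[0,p['fy'],p['cy']],[0,0,1.]])
    q=cv2.undistortPoints(np.asarray(uv,float).reshape(-1,1,2),K,np.array([p['k1'],0,0,0,0.])).reshape(-1,2)
    return np.c_[q,np.ones(len(q))]
def cast(p,uv,z):
    R=np.array(p['R']);C=-R.T@np.array(p['t']);r=rays(p,uv)@R
    return C+r*((z-C[2])/r[:,2])[:,None]
def cloud(p,d):
    h,w=d.shape;u,v=np.meshgrid(np.arange(w),np.arange(h))
    r=rays(p,np.c_[u.ravel(),v.ravel()])*d.ravel()[:,None]
    return ((r-np.array(p['t']))@np.array(p['R'])).reshape(h,w,3)
def circ(P):
    A=np.c_[2*P[:,:2],np.ones(len(P))];s=np.linalg.lstsq(A,(P[:,:2]**2).sum(1),rcond=None)[0]
    return s[:2],np.sqrt(s[2]+s[0]**2+s[1]**2)
def blobs(p,im,d,lo,hi,amin=60):
    W=cloud(p,d);m=((W[...,2]>lo)&(W[...,2]<hi)&(d>0)).astype(np.uint8)
    n,l,st,c=cv2.connectedComponentsWithStats(m)
    out=[]
    for i in range(1,n):
        if st[i,4]>=amin:
            P=W[l==i];cs,_=cv2.findContours((l==i).astype(np.uint8),cv2.RETR_EXTERNAL,cv2.CHAIN_APPROX_NONE)
            cc=max(cs,key=cv2.contourArea).reshape(-1,2)
            e=cast(p,cc,np.median(P[:,2]))[:,:2]
            ce,r=cv2.minEnclosingCircle(e.astype(np.float32))
            out.append((c[i].round().tolist(),int(st[i,4]),np.median(P[:,2]).round(1),np.round(ce,1).tolist(),round(r,1)))
    return out
E
python3 - <<'E'
from h import *
p=env.camera_params('top');im=np.load('pics/top0.npy');d=np.load('pics/top0d.npy')
W=cloud(p,d)
for u,v in [(302,152),(240,340),(441,193),(403,303),(257,278),(200,150),(400,100)]: print((u,v),W[v,u].round(1))
for lo,hi in [(94,106),(50,58),(78,92),(160,176)]:
    print(lo,hi)
    for b in blobs(p,im,d,lo,hi,40): print(b)
# mat
g=im.max(2);m=((g<30)&(abs(W[...,2])<15)).astype(np.uint8)
n,l,st,c=cv2.connectedComponentsWithStats(m)
for i in range(1,n):
    if st[i,4]>300:
        cs,_=cv2.findContours((l==i).astype(np.uint8),0,1);e=cast(p,cs[0].reshape(-1,2),4)
        print('dark',c[i].round(),st[i,4],cv2.minAreaRect(e[:,:2].astype(np.float32)))
# shelf
m=((W[...,2]>54)&(W[...,2]<66)&(d>0)).astype(np.uint8)
n,l,st,c=cv2.connectedComponentsWithStats(m);i=1+np.argmax(st[1:,4])
P=W[l==i];print('shelf z',np.median(P[:,2]));cs,_=cv2.findContours((l==i).astype(np.uint8),0,1)
e=cast(p,max(cs,key=cv2.contourArea).reshape(-1,2),60);r=cv2.minAreaRect(e[:,:2].astype(np.float32));print('shelf',r);print(cv2.boxPoints(r).round(1))
E
```

```text
(302, 152) [664.9 -88.8   4.5]
(240, 340) [306.5  33.   -1. ]
(441, 193) [ 562.3 -325.    99.2]
(403, 303) [ 375.3 -246.8  101.8]
(257, 278) [420.8  -3.5  99.7]
(200, 150) [654.6 102.1  60.1]
(400, 100) [ 777.3 -293.4   -2.4]
94 106
([441.0, 194.0], 889, np.float64(98.7), [560.9, -325.2], 31.7)
([147.0, 212.0], 117, np.float64(100.1), [545.7, 205.8], 45.3)
([256.0, 278.0], 1074, np.float64(98.8), [421.0, -0.9], 31.5)
([403.0, 303.0], 1021, np.float64(98.7), [376.2, -247.1], 31.3)
50 58
([515.0, 77.0], 165, np.float64(54.1), [818.9, -527.3], 76.9)
([539.0, 44.0], 86, np.float64(54.2), [892.4, -589.1], 51.6)
([524.0, 149.0], 187, np.float64(54.0), [658.9, -520.8], 75.0)
([18.0, 143.0], 423, np.float64(51.9), [680.9, 469.1], 44.6)
([379.0, 178.0], 1011, np.float64(54.3), [600.6, -226.7], 34.2)
([421.0, 202.0], 50, np.float64(53.9), [560.2, -315.8], 28.9)
([532.0, 229.0], 179, np.float64(54.0), [499.9, -522.9], 74.3)
([231.0, 208.0], 84, np.float64(56.2), [546.6, 41.7], 42.7)
([313.0, 219.0], 1083, np.float64(54.3), [525.1, -103.0], 33.6)
([190.0, 233.0], 75, np.float64(56.5), [500.1, 11
[... 235 characters left out ...]
64(84.6), [521.4, 198.1], 30.6)
([386.0, 232.0], 320, np.float64(83.1), [496.8, -226.6], 36.5)
([387.0, 299.0], 62, np.float64(84.0), [378.4, -232.8], 27.7)
160 176
([116.0, 198.0], 532, np.float64(169.8), [550.0, 217.5], 24.3)
dark [209.  67.] 480 ((858.0467529296875, 99.61724853515625), (113.51004028320312, 114.44258117675781), 48.3969841003418)
dark [302. 152.] 3692 ((666.1827392578125, -88.22723388671875), (124.33226776123047, 124.2707748413086), 87.4676513671875)
shelf z 59.291513620833356
shelf ((579.0386352539062, 205.29348754882812), (226.63259887695312, 342.3722229003906), 30.44732666015625)
[[3.946e+02 2.954e+02]
 [5.681e+02 3.000e-01]
 [7.635e+02 1.151e+02]
 [5.900e+02 4.103e+02]]
```

```bash
python3 - <<'E'
from h import *
p=env.camera_params('top');im=np.load('pics/top0.npy');d=np.load('pics/top0d.npy')
W=cloud(p,d);z=W[...,2]
sl=np.zeros(z.shape,bool);sl[160:230,60:160]=1
for lo in (155,160,165):
    m=(z>lo)&(z<235)&sl&(d>0);P=W[m];print(lo,m.sum(),np.median(P[:,2]),P[:,2].max(),np.argwhere(m).min(0),np.argwhere(m).max(0))
m=(z>200)&(z<240)&(d>0)
n,l,st,c=cv2.connectedComponentsWithStats(m.astype(np.uint8))
for i in range(1,n):
    if st[i,4]>30:
        P=W[l==i];print(c[i],st[i],np.median(P,0));cs,_=cv2.findContours((l==i).astype(np.uint8),0,1)
        e=cast(p,np.argwhere(l==i)[:,::-1],229)[:,:2];print('handle',cv2.minAreaRect(e.astype(np.float32)))
# shelf bands: bright vs dark on board
b=(z>55)&(z<65)&(d>0)
g=cv2.cvtColor(im,cv2.COLOR_RGB2GRAY)
sh=np.zeros(z.shape,np.uint8);cv2.fillPoly(sh,[np.array([(45,185),(192,98),(250,195),(97,285)])],1)
print(np.percentile(g[(sh>0)&b],[5,25,50,75,95]))
m=((sh>0)&b&(g<45)).astype(np.uint8)
n,l,st,c=cv2.connectedComponentsWithStats(m)
for i in range(1,n):
    if st[i,4]>300:
        e=cast(p,np.argwhere(l==i)[:,::-1],60)[:,:2];print('band',c[i].round(),st[i,4],cv2.minAreaRect(e.astype(np.float32)),e.mean(0))
# scene handle
ps,ims,ds=grab('scene','1');Ws=cloud(ps,ds);m=((Ws[...,2]>215)&(Ws[...,2]<245)&(ds>0)&(Ws[...,0]>450)&(Ws[...,0]<650)&(Ws[...,1]>100)&(Ws[...,1]<320))
P=Ws[m];print('scene',m.sum(),P.mean(0),cv2.minAreaRect(P[:,:2].astype(np.float32)))
m=((Ws[...,2]>94)&(Ws[...,2]<106)&(ds>0)&(Ws[...,1]<100))
for b in blobs(ps,ims,ds,94,106,60):print(b)
for b in blobs(ps,ims,ds,50,58,60):print(b)
E
```

```text
155 2149 168.47704448707455 232.96005220826203 [172  73] [222 144]
160 1243 173.40121983651989 232.96005220826203 [174  73] [215 143]
165 1153 183.61042797675992 232.96005220826203 [178  73] [209 142]
[103.10077519 188.25387597] [ 73 178  64  25 516] [550.11572183 215.76933236 227.80047884]
handle ((547.3123168945312, 212.6134490966797), (18.161569595336914, 96.70948791503906), 15.56387710571289)
[18. 24. 77. 87. 90.]
band [142. 160.] 3170 ((620.59619140625, 225.73870849609375), (57.73098373413086, 322.2341613769531), 30.395830154418945) [637.21119393 210.04706993]
band [162. 214.] 3875 ((538.0606079101562, 176.4293212890625), (54.96222686767578, 320.0570373535156), 30.402137756347656) [536.56297013 168.85890849]
scene 553 [553.09821882 223.62593367 226.29281259] ((551.7535400390625, 219.56214904785156), (13.277902603149414, 95.48847198486328), 15.76941967010498)
([36.0, 5.0], 267, np.float64(99.5), [592.6, -1469.5], 138.3)
([197.0, 11.0], 451, np.float64(100.0), [95.1, -1242.3], 249.9)
([284.0, 126.0], 300, np.float64(99.6), [381.9, -244.8], 35.6)
([194.0, 132.0], 334, np.float64(99
[... 633 characters left out ...]
, -611.6], 121.3)
([180.0, 111.0], 176, np.float64(54.0), [501.8, -531.6], 75.5)
([236.0, 136.0], 282, np.float64(55.3), [457.5, -324.4], 37.0)
([53.0, 142.0], 234, np.float64(54.0), [820.8, -531.9], 76.8)
([283.0, 147.0], 87, np.float64(54.2), [381.7, -242.5], 32.0)
([473.0, 159.0], 274, np.float64(54.1), [42.7, 24.4], 81.5)
([195.0, 154.0], 79, np.float64(53.7), [565.2, -321.0], 30.5)
([243.0, 167.0], 108, np.float64(53.7), [501.5, -219.9], 35.6)
([201.0, 174.0], 482, np.float64(55.1), [600.9, -223.4], 37.4)
([263.0, 192.0], 544, np.float64(55.2), [527.9, -100.7], 37.2)
([329.0, 207.0], 83, np.float64(54.0), [436.6, 2.4], 29.2)
([320.0, 348.0], 839, np.float64(54.0), [678.6, 262.1], 170.3)
```

```bash
python3 - <<'E'
from h import *
for n in ['top','scene']:
    if n=='top':
        p=env.camera_params('top');im=np.load('pics/top0.npy')
    else:
        p=env.camera_params('scene');im=cv2.imread('pics/scene1.png')[:,:,::-1]
    g=cv2.cvtColor(np.ascontiguousarray(im),cv2.COLOR_RGB2GRAY).astype(float)
    v,u=np.mgrid[0:420,0:560];X=cast(p,np.c_[u.ravel(),v.ravel()],60).reshape(420,560,3)
    for yaw in (30.4,):
        a=np.deg2rad(yaw);N=np.array([np.cos(a),np.sin(a)]);T=np.array([-N[1],N[0]])
        s=X[...,:2]@N;t=X[...,:2]@T
        for t0,t1 in [(-270,-220),(-235,-185),(-190,-140),(-30,20)]:
            prof=[]
            for k in range(480,725,3):
                m=(t>t0)&(t<t1)&(s>=k)&(s<k+3);prof.append(np.median(g[m]) if m.any() else -1)
            prof=np.array(prof);e=np.diff(prof)
            print(n,t0,[(480+3*(i+1),int(e[i])) for i in range(len(e)) if abs(e[i])>11])
        prof=[]
        ks=range(-320,80,3)
        for k in ks:
            m=(s>590)&(s<615)&(t>=k)&(t<k+3);prof.append(np.median(g[m]) if m.any() else -1)
        e=np.diff(prof);print('T',[(ks[i]+3,int(e[i])) for i in range(len(e)) if abs(e[i])>11])
E
```

```text
top -270 [(489, -27), (525, -44), (528, -16), (573, 27), (576, 34), (627, -19), (630, -37), (678, 39), (681, 20), (711, -22), (717, 23), (723, 13)]
top -235 [(489, -28), (525, -45), (528, -16), (573, 27), (576, 34), (627, -16), (630, -39), (678, 38), (681, 19), (711, -22), (717, 22), (723, 13)]
top -190 [(489, -28), (525, -42), (528, -15), (573, 23), (576, 35), (627, -18), (630, -37), (678, 36), (681, 22), (711, -21), (717, 21)]
top -30 [(489, -27), (525, -42), (528, -12), (573, 24), (576, 32), (627, -22), (630, -30), (648, 23), (654, 20), (657, 23), (663, -31), (666, -36), (678, 41), (681, 16), (711, -24), (717, 24), (723, 12)]
T [(-287, -16), (-134, -42), (-131, -25), (-119, 23), (-116, 13), (-110, -23), (-89, 15), (-83, 12), (-80, 24), (-77, 16), (-71, 19), (-59, -15), (-56, -20), (-50, -42), (-23, 22), (-20, 38), (52, 16)]
scene -270 [(492, -21), (495, -25), (525, -59), (528, -30), (576, 87), (579, 14), (627, -37), (630, -60), (678, 40), (681, 54), (711, -40), (714, -34)]
scene -235 [(483, -46), (486, 92), (492, -20), (495, -19), (525, -58), (528, -31), (576, 88), (579, 13), (627, -37), (630, -59), (678, 41), (681, 52), (711, -40), (714, -37)]
scene -190 [(501, 91), (504, -57), (507, 57), (522, -30), (525, -55), (528, -12), (576, 85), (579, 15), (627, -34), (630, -64), (678, 40), (681, 55), (711, -42), (714, -39)]
scene -30 [(492, -20), (495, -24), (525, -77), (576, 91), (627, -35), (630, -68), (678, 70), (681, 36), (711, -45), (714, -39)]
T [(-311, 69), (-308, 43), (-305, 14), (-287, -32), (-134, -108), (-47, 29), (-41, 48), (-38, 29), (52, -67), (55, 82), (58, 25)]
```

```bash
cat >> h.py <<'E'
def rel(*tg,verbose=True):
    """targets (x,y,z_tcp,yawdeg) -> rows from current pose"""
    s=env.state();P=s['eef_pos'];y=s['tcp_rot'][2]
    R=cv2.Rodrigues(np.array([0,0,y]))[0]@np.diag([1.,-1,-1])
    print('t',round(s['t'],2),'at',P.round(1),'yaw',np.rad2deg(y).round(1),'j6',s['joints'][5].round(2),'op',round(s['opening']*95.1,1),'F',s['ft_force'].round(1))
    for g in tg:
        dl=R.T@(np.array(g[:3])-P);tn=-(np.deg2rad(g[3])-y);tn=(tn+np.pi)%(2*np.pi)-np.pi
        print(g,'->',dl.round(1).tolist(),round(tn,3))
E
python3 -c "
from h import *
rel((550,218,400,105.6))"
```

```text
t 0.2 at [141.1 608.8 291.9] yaw 166.9 j6 -0.11 op 95.2 F [0.8 0.5 0.3]
(550, 218, 400, 105.6) -> [-486.6, -288.4, -108.1] 1.071
```

Emit:
play_rows --targets '[{"linear": [-487,-288,-108],"turn": 1.07},{"linear": [-487,-288,-108],"turn": 1.07},{"linear": [-487,-288,-108],"turn": 1.07},{"linear": [-487,-288,-108],"turn": 1.07},{"linear": [-487,-288,-108],"turn": 1.07},{"linear": [-487,-288,-108],"turn": 1.07},{"linear": [-487,-288,-108],"turn": 1.07},{"linear": [-487,-288,-108],"turn": 1.07},{"linear": [-487,-288,-108],"turn": 1.07},{"linear": [-487,-288,-108],"turn": 1.07},{"linear": [-487,-288,-108],"turn": 1.07},{"linear": [-487,-288,-108],"turn": 1.07},{"linear": [-487,-288,-108],"turn": 1.07},{"linear": [-487,-288,-108],"turn": 1.07}]'

```text
t: 1.95
eef_pos: [549.9, 219.1, 400.3]
tcp_rot: [3.142, -0.0, 1.845]
ft_force: [0.5, -0.4, -0.0]
opening: 1.002
```

```bash
python3 -c "
from h import *
rel((550,218,284,105.6))
p,im,d=grab('wrist','1');np.save('pics/w1.npy',im);np.save('pics/w1d.npy',d)
R=np.array(p['R']);print((-R.T@np.array(p['t'])).round(1));np.save('pics/w1p.npy',p,allow_pickle=True)"
```

```text
t 1.95 at [549.9 219.1 400.3] yaw 105.7 j6 -0.01 op 95.2 F [ 0.5 -0.4 -0. ]
(550, 218, 284, 105.6) -> [-1.0, -0.2, 116.3] 0.002
[529.3 292.9 493.7]
```

View pics/wrist1.png

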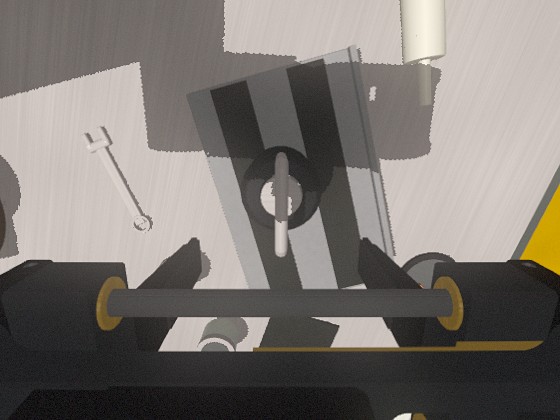

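```bash
python3 -c "
from h import *
p=np.load('pics/w1p.npy',allow_pickle=True).item();d=np.load('pics/w1d.npy');W=cloud(p,d);z=W[...,2]
m=(z>222)&(z<236)&(d>0);m[235:]=0;m[:,:200]=0;m[:,360:]=0
m2=(z>222)&(z<236)&(d>0);m2[258:]=0;m2[:,250:310]&=True;m2[:,:250]=0;m2[:,310:]=0
P=W[m2];print(m2.sum(),P.mean(0),np.median(P[:,2]),P[:,2].max(),cv2.minAreaRect(P[:,:2].astype(np.float32)))
m=(z>165)&(z<176)&(d>0);m[260:]=0;m[:,:200]=0;m[:,360:]=0
P=W[m];print(cv2.minEnclosingCircle(P[:,:2].astype(np.float32)),len(P))
m=(z>155)&(z<163)&(d>0);m[260:]=0;m[:,:200]=0;m[:,360:]=0
P=W[m];print(cv2.minEnclosingCircle(P[:,:2].astype(np.float32)),len(P))
rel((550,218,284,105.6))
"
```

```text
1264 [550.37635617 224.2487171  230.05723123] 230.6431165978844 234.29176167834947 ((551.7208251953125, 220.2603759765625), (11.726802825927734, 93.23402404785156), 15.568909645080566)
((548.0540161132812, 232.45925903320312), 33.71661376953125) 768
((550.5645751953125, 221.8432159423828), 44.4936408996582) 2487
t 2.0 at [550.1 218.9 400.3] yaw 105.7 j6 -0.01 op 95.2 F [-0.6  0.3 -0.1]
(550, 218, 284, 105.6) -> [-0.9, -0.3, 116.3] 0.002
```

Emit:
play_rows --targets '[{"linear": [2,1,50],"turn": 0},{"linear": [2,1,90],"turn": 0},{"linear": [2,1,116],"turn": 0},{"linear": [2,1,116],"turn": 0},{"linear": [2,1,116],"turn": 0}]'

```text
t: 2.62
eef_pos: [551.3, 220.8, 285.4]
tcp_rot: [3.14, -0.0, 1.844]
ft_force: [0.9, -0.2, 0.4]
opening: 1.002
```

Emit:
play_rows --hand 0 --targets '[{"linear": [0,0,0],"turn": 0},{"linear": [0,0,0],"turn": 0},{"linear": [0,0,0],"turn": 0},{"linear": [0,0,0],"turn": 0},{"linear": [0,0,0],"turn": 0},{"linear": [0,0,0],"turn": 0}]'

```text
t: 3.38
eef_pos: [550.9, 220.5, 284.2]
tcp_rot: [3.142, -0.0, 1.844]
ft_force: [-0.2, 0.1, -0.1]
opening: 0.426
```

```bash
python3 -c "
from h import *
rel((551,221,390,105.6),(666,-88,340,60))"
```

```text
t 3.38 at [550.9 220.5 284.2] yaw 105.6 j6 -0.0 op 40.5 F [-0.2  0.1 -0.1]
(551, 221, 390, 105.6) -> [0.4, 0.2, -105.8] 0.001
(666, -88, 340, 60) -> [-328.1, 27.6, -55.8] 0.797
```

Emit:
play_rows --targets '[{"linear": [0,0,0],"turn": 0},{"linear": [0,0,0],"turn": 0},{"linear": [0,0,0],"turn": 0},{"linear": [0,0,0],"turn": 0},{"linear": [0,0,0],"turn": 0}]'

```text
t: 4.0
eef_pos: [551.0, 220.6, 284.2]
tcp_rot: [3.141, -0.0, 1.844]
ft_force: [1.3, 0.2, -1.1]
opening: 0.117
```

Emit:
play_rows --targets '[{"linear": [0,0,-15],"turn": 0},{"linear": [0,0,-40],"turn": 0},{"linear": [0,0,-70],"turn": 0},{"linear": [0,0,-90],"turn": 0},{"linear": [0,0,-90],"turn": 0}]'

```text
t: 4.62
eef_pos: [550.9, 220.5, 376.0]
tcp_rot: [3.139, -0.0, 1.844]
ft_force: [-0.1, 0.9, -5.3]
opening: 0.116
```

```bash
python3 -c "
from h import *
rel((666,-88,375,105.6),(666,-88,240,60))
p,im,d=grab('scene','2')"
```

```text
t 4.62 at [550.9 220.5 376. ] yaw 105.6 j6 -0.0 op 11.0 F [-0.1  0.9 -5.3]
(666, -88, 375, 105.6) -> [-328.1, 27.6, 1.0] 0.001
(666, -88, 240, 60) -> [-328.1, 27.6, 136.0] 0.797
```

View pics/scene2.png

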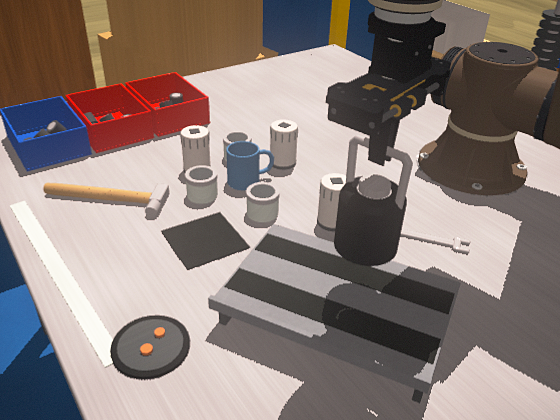

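Emit:
play_rows --targets '[{"linear": [-20,2,0],"turn": 0},{"linear": [-55,5,0],"turn": 0},{"linear": [-100,9,0],"turn": 0},{"linear": [-145,13,0],"turn": 0},{"linear": [-190,16,0],"turn": 0},{"linear": [-235,20,0],"turn": 0},{"linear": [-275,23,0],"turn": 0},{"linear": [-305,26,0],"turn": 0},{"linear": [-322,27,20],"turn": 0},{"linear": [-328,28,45],"turn": 0},{"linear": [-328,28,75],"turn": 0},{"linear": [-328,28,105],"turn": 0},{"linear": [-328,28,125],"turn": 0},{"linear": [-328,28,137],"turn": 0},{"linear": [-328,28,137],"turn": 0},{"linear": [-328,28,137],"turn": 0}]'

```text
t: 6.68
eef_pos: [666.5, -87.8, 237.8]
tcp_rot: [3.141, 0.0, 1.844]
ft_force: [-0.7, -0.4, -4.9]
opening: 0.118
```

```bash
python3 -c "
from h import *
rel((666,-88,228,105.6))
p,im,d=grab('scene','3')"
```

```text
t 6.67 at [666.5 -87.8 237.8] yaw 105.7 j6 -0.5 op 11.3 F [-0.7 -0.4 -4.9]
(666, -88, 228, 105.6) -> [-0.1, -0.6, 9.8] 0.001
```

View pics/scene3.png

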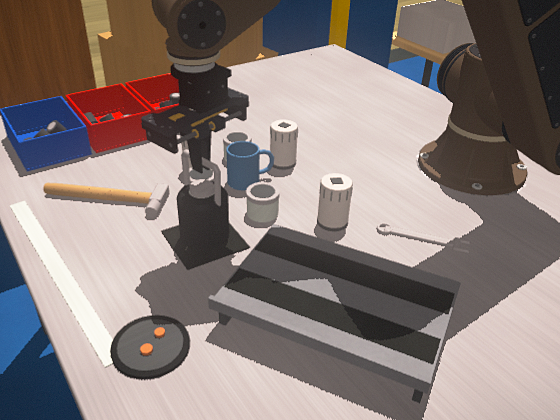

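Emit:
play_rows --targets '[{"linear": [0,0,5],"turn": 0},{"linear": [0,0,8],"turn": 0},{"linear": [0,0,10],"turn": 0},{"linear": [0,0,10],"turn": 0}]'

```text
t: 7.22
eef_pos: [666.5, -87.7, 228.2]
tcp_rot: [3.14, 0.001, 1.844]
ft_force: [-1.4, 0.8, 4.2]
opening: 0.116
```

Emit:
play_rows --hand 70 --targets '[{"linear": [0,0,0],"turn": 0},{"linear": [0,0,0],"turn": 0},{"linear": [0,0,0],"turn": 0},{"linear": [0,0,0],"turn": 0},{"linear": [0,0,0],"turn": 0},{"linear": [0,0,-20],"turn": 0},{"linear": [0,0,-60],"turn": 0},{"linear": [0,0,-120],"turn": 0}]'

```text
t: 8.22
eef_pos: [666.0, -87.7, 347.0]
tcp_rot: [-3.139, -0.002, 1.844]
ft_force: [1.6, 0.5, 0.5]
opening: 0.732
```

```bash
python3 -c "
from h import *
rel((525.5,-102,250,105))
p,im,d=grab('top','4')
for lo,hi in [(94,106),(50,58),(78,92),(106,120)]:
    for b in blobs(p,im,d,lo,hi,200): print(lo,b)
p,im,d=grab('scene','4')"
```

```text
t 8.22 at [666.  -87.7 347. ] yaw 105.6 j6 -0.5 op 69.6 F [1.6 0.5 0.5]
(525.5, -102, 250, 105) -> [24.1, -139.1, 97.0] 0.011
94 ([442.0, 194.0], 836, np.float64(98.8), [561.0, -324.9], 31.7)
50 ([18.0, 143.0], 413, np.float64(52.1), [680.8, 467.9], 45.4)
50 ([438.0, 257.0], 954, np.float64(54.3), [454.0, -324.9], 34.6)
```

View pics/scene4.png

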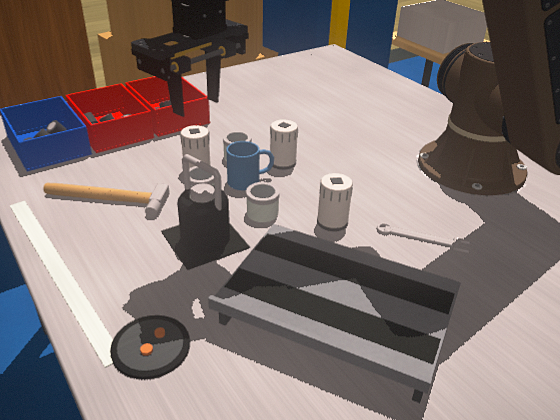

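View pics/top4.png

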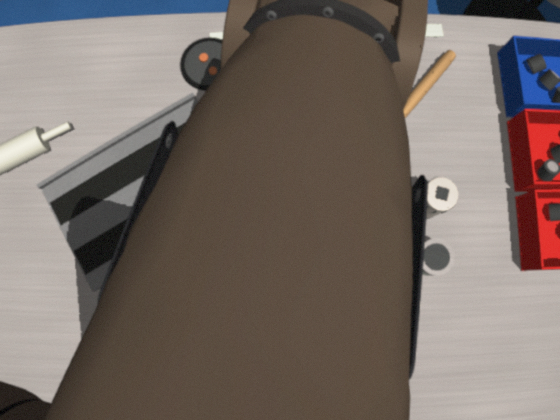

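```bash
python3 -c "
from h import *
rel((525.5,-102,270,150))"
```

```text
t 8.32 at [667.4 -87.9 354.1] yaw 105.6 j6 -0.5 op 70.1 F [ 0.7  0.6 -0.3]
(525.5, -102, 270, 150) -> [24.7, -140.4, 84.1] -0.774
```

Emit:
play_rows --hand 84 --targets '[{"linear": [6,-40,10],"turn": -0.18},{"linear": [16,-90,40],"turn": -0.36},{"linear": [24,-135,70],"turn": -0.54},{"linear": [25,-140,84],"turn": -0.7},{"linear": [25,-140,84],"turn": -0.774},{"linear": [25,-140,84],"turn": -0.774},{"linear": [25,-140,84],"turn": -0.774}]'

```text
t: 9.2
eef_pos: [524.9, -101.4, 263.2]
tcp_rot: [3.141, 0.0, 2.616]
ft_force: [-0.5, -0.6, 0.9]
opening: 0.884
```

```bash
cat >> h.py <<'E'
def look(tag,lo=48,hi=60,amin=300):
    rel()
    p,im,d=grab('wrist',tag)
    for b in blobs(p,im,d,lo,hi,amin): print(b)
E
python3 -c "
from h import *
look('5')"
```

```text
t 9.2 at [ 524.9 -101.4  263.2] yaw 149.9 j6 -1.36 op 84.1 F [-0.5 -0.6  0.9]
([459.0, 90.0], 1173, np.float64(56.6), [522.9, 86.9], 96.0)
([97.0, 141.0], 380, np.float64(54.2), [378.8, -241.3], 29.6)
([279.0, 202.0], 3376, np.float64(56.4), [525.3, -102.0], 34.0)
([66.0, 242.0], 2582, np.float64(56.6), [453.5, -321.1], 37.0)
([146.0, 251.0], 399, np.float64(54.2), [498.6, -240.0], 30.5)
([218.0, 325.0], 931, np.float64(56.6), [606.8, -229.6], 32.4)
```

View pics/wrist5.png

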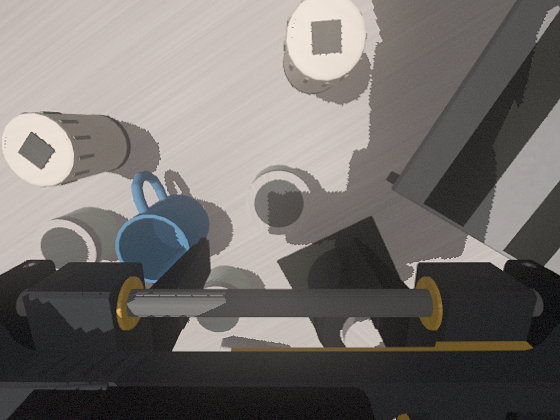

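Emit:
play_rows --targets '[{"linear": [0,0,50],"turn": 0},{"linear": [0,0,105],"turn": 0},{"linear": [0,0,150],"turn": 0},{"linear": [0,0,166],"turn": 0},{"linear": [0,0,166],"turn": 0}]'

```text
t: 9.88
eef_pos: [524.9, -101.4, 97.1]
tcp_rot: [-3.141, -0.001, 2.617]
ft_force: [0.6, 0.3, 0.5]
opening: 0.883
```

Emit:
play_rows --hand 0 --targets '[{"linear": [0,0,0],"turn": 0},{"linear": [0,0,0],"turn": 0},{"linear": [0,0,0],"turn": 0},{"linear": [0,0,0],"turn": 0},{"linear": [0,0,-20],"turn": 0},{"linear": [0,0,-60],"turn": 0},{"linear": [0,0,-110],"turn": 0},{"linear": [0,0,-140],"turn": 0},{"linear": [0,0,-140],"turn": 0}]'

```text
t: 11.0
eef_pos: [525.1, -101.5, 239.3]
tcp_rot: [3.141, 0.004, 2.618]
ft_force: [1.3, -0.2, -2.9]
opening: 0.693
```

```bash
python3 -c "
from h import *
rel((496.6,242.3,237,120.4),(496.6,242.3,160,120.4))"
```

```text
t 11.0 at [ 525.1 -101.5  239.3] yaw 150.0 j6 -1.36 op 65.9 F [ 1.3 -0.2 -2.9]
(496.6, 242.3, 237, 120.4) -> [196.7, 283.5, 2.3] 0.516
(496.6, 242.3, 160, 120.4) -> [196.7, 283.5, 79.3] 0.516
```

Emit:
play_rows --targets '[{"linear": [15,22,0],"turn": 0.05},{"linear": [45,65,0],"turn": 0.15},{"linear": [78,112,0],"turn": 0.27},{"linear": [112,162,0],"turn": 0.38},{"linear": [147,212,0],"turn": 0.47},{"linear": [178,256,0],"turn": 0.51},{"linear": [193,278,10],"turn": 0.516},{"linear": [197,283,35],"turn": 0.516},{"linear": [197,283,60],"turn": 0.516},{"linear": [197,283,76],"turn": 0.516},{"linear": [197,283,80],"turn": 0.516},{"linear": [197,283,81],"turn": 0.516},{"linear": [197,283,81],"turn": 0.516}]'

```text
t: 12.62
eef_pos: [494.8, 241.8, 157.3]
tcp_rot: [-3.14, -0.0, 2.102]
ft_force: [-10.8, -1.8, 22.6]
opening: 0.693
```

```bash
python3 -c "
from h import *
rel((496.6,242.3,157,120.4))"
```

```text
t 12.62 at [494.8 241.8 157.3] yaw 120.4 j6 -0.2 op 65.9 F [-10.8  -1.8  22.6]
(496.6, 242.3, 157, 120.4) -> [-0.5, 1.8, 0.3] 0.001
```

Emit:
play_rows --hand 82 --targets '[{"linear": [0,0,-1],"turn": 0},{"linear": [0,0,-1],"turn": 0},{"linear": [0,0,-1],"turn": 0},{"linear": [0,0,-20],"turn": 0},{"linear": [0,0,-70],"turn": 0},{"linear": [0,0,-120],"turn": 0},{"linear": [0,0,-120],"turn": 0}]'

```text
t: 13.5
eef_pos: [496.6, 242.4, 279.4]
tcp_rot: [3.135, 0.001, 2.102]
ft_force: [-0.3, -0.4, -0.4]
opening: 0.868
```

```bash
python3 -c "
from h import *
look('6',105,125)
rel((601,-227,260,90))"
```

```text
t 13.5 at [496.6 242.4 279.4] yaw 120.4 j6 -0.2 op 82.5 F [-0.3 -0.4 -0.4]
([276.0, 212.0], 4522, np.float64(116.4), [494.9, 242.0], 34.3)
t 13.55 at [495.9 242.2 277.2] yaw 120.4 j6 -0.2 op 82.0 F [ 0.1  0.1 -0.5]
(601, -227, 260, 90) -> [-457.8, -147.0, 17.2] 0.531
```

View pics/wrist6.png

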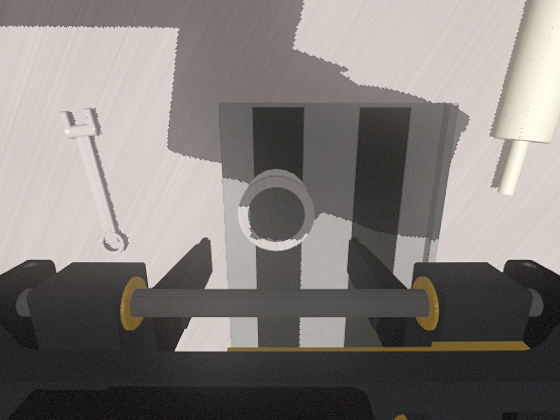

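Emit:
play_rows --hand 84 --targets '[{"linear": [-50,-16,0],"turn": 0.06},{"linear": [-110,-35,0],"turn": 0.13},{"linear": [-170,-54,0],"turn": 0.2},{"linear": [-230,-74,0],"turn": 0.27},{"linear": [-290,-93,0],"turn": 0.34},{"linear": [-350,-112,0],"turn": 0.41},{"linear": [-410,-132,8],"turn": 0.48},{"linear": [-450,-145,15],"turn": 0.53},{"linear": [-458,-147,17],"turn": 0.531},{"linear": [-458,-147,17],"turn": 0.531}]'

```text
t: 14.8
eef_pos: [600.5, -227.0, 257.6]
tcp_rot: [-3.139, -0.001, 1.571]
ft_force: [0.7, -0.3, 0.0]
opening: 0.884
```

```bash
python3 -c "
from h import *
look('7')"
```

```text
t 14.8 at [ 600.5 -227.   257.6] yaw 90.0 j6 -0.46 op 84.1 F [ 0.7 -0.3  0. ]
([281.0, 201.0], 3501, np.float64(56.4), [601.5, -225.8], 33.9)
([160.0, 215.0], 427, np.float64(54.4), [495.9, -228.1], 32.5)
([81.0, 212.0], 454, np.float64(54.0), [380.9, -245.1], 30.7)
([152.0, 272.0], 486, np.float64(56.3), [463.4, -303.6], 19.8)
```

View pics/wrist7.png

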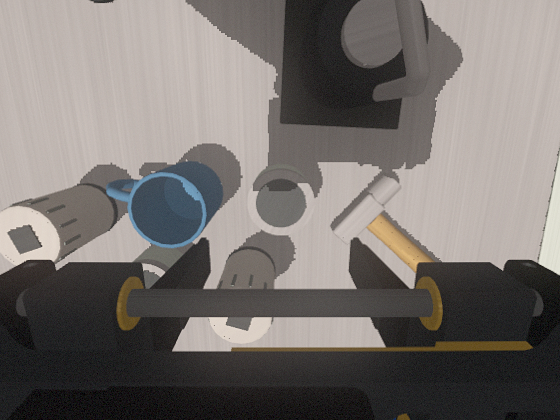

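```bash
python3 -c "
from h import *
p,im,d=grab('wrist','7b');W=cloud(p,d)
m=(W[...,2]>8)&(d>0)&(W[...,0]>637)&(W[...,0]<700)&(W[...,1]>-300)&(W[...,1]<-180)
P=W[m]
for y in range(-290,-180,10):
    q=P[(P[:,1]>=y)&(P[:,1]<y+10)]
    if len(q): print(y,q[:,0].min().round(1),q[:,2].max().round(1),len(q))
"
```

```text
-290 675.4 27.0 7
-280 664.8 28.2 106
-270 660.2 28.3 277
-260 643.4 267.9 306
-250 642.9 276.5 356
-240 642.2 284.2 1197
-230 642.4 293.0 1006
-220 642.3 301.6 2179
-210 637.0 303.4 9670
-200 637.0 303.3 9556
```

```bash
python3 -c "
from h import *
p,im,d=grab('wrist','7b');W=cloud(p,d)
m=(W[...,2]>8)&(W[...,2]<40)&(d>0)&(W[...,0]>637)&(W[...,0]<720)&(W[...,1]>-300)&(W[...,1]<-180)
P=W[m]
for y in range(-290,-180,10):
    q=P[(P[:,1]>=y)&(P[:,1]<y+10)]
    if len(q): print(y,q[:,0].min().round(1),q[:,2].max().round(1),len(q))
"
```

```text
-290 675.5 27.1 7
-280 663.0 28.3 169
-270 660.3 28.7 402
-260 665.3 29.0 442
-250 673.6 28.8 331
-240 682.6 28.4 303
-230 691.2 28.1 271
-220 701.1 27.5 187
-210 709.8 26.7 86
```

Emit:
play_rows --targets '[{"linear": [1,1,50],"turn": 0},{"linear": [1,1,105],"turn": 0},{"linear": [1,1,147],"turn": 0},{"linear": [1,1,161],"turn": 0},{"linear": [1,1,161],"turn": 0}]'

```text
t: 15.58
eef_pos: [602.2, -225.7, 98.5]
tcp_rot: [-3.141, -0.0, 1.572]
ft_force: [-0.6, -1.1, 0.9]
opening: 0.888
```

Emit:
play_rows --hand 0 --targets '[{"linear": [0,0,0],"turn": 0},{"linear": [0,0,0],"turn": 0},{"linear": [0,0,0],"turn": 0},{"linear": [0,0,0],"turn": 0},{"linear": [0,0,-20],"turn": 0},{"linear": [0,0,-60],"turn": 0},{"linear": [0,0,-120],"turn": 0},{"linear": [0,0,-180],"turn": 0},{"linear": [0,0,-210],"turn": 0},{"linear": [0,0,-210],"turn": 0}]'

```text
t: 16.82
eef_pos: [602.0, -226.3, 311.4]
tcp_rot: [3.137, 0.002, 1.571]
ft_force: [-0.0, -0.3, -3.8]
opening: 0.691
```

```bash
python3 -c "
from h import *
rel((534.6,177.6,310,120.4),(534.6,177.6,159,120.4))"
```

```text
t 16.82 at [ 602.  -226.3  311.4] yaw 90.0 j6 -0.46 op 65.7 F [-0.  -0.3 -3.8]
(534.6, 177.6, 310, 120.4) -> [403.9, -67.4, 1.4] -0.531
(534.6, 177.6, 159, 120.4) -> [403.9, -67.4, 152.4] -0.531
```

Emit:
play_rows --targets '[{"linear": [20,-3,0],"turn": -0.03},{"linear": [60,-10,0],"turn": -0.08},{"linear": [115,-19,0],"turn": -0.15},{"linear": [170,-28,0],"turn": -0.22},{"linear": [225,-38,0],"turn": -0.3},{"linear": [280,-47,0],"turn": -0.38},{"linear": [335,-56,0],"turn": -0.46},{"linear": [380,-63,15],"turn": -0.52},{"linear": [400,-67,45],"turn": -0.531},{"linear": [404,-67,85],"turn": -0.531},{"linear": [404,-67,120],"turn": -0.531},{"linear": [404,-67,141],"turn": -0.531},{"linear": [404,-67,149],"turn": -0.531},{"linear": [404,-67,149],"turn": -0.531},{"linear": [404,-67,149],"turn": -0.531}]'

```text
t: 18.7
eef_pos: [534.4, 178.1, 158.9]
tcp_rot: [-3.141, -0.0, 2.102]
ft_force: [0.1, -0.7, -3.7]
opening: 0.69
```

```bash
python3 -c "
from h import *
rel((534.6,177.6,159,120.4))"
```

```text
t 18.7 at [534.4 178.1 158.9] yaw 120.5 j6 -0.33 op 65.6 F [ 0.1 -0.7 -3.7]
(534.6, 177.6, 159, 120.4) -> [-0.5, -0.1, -0.1] 0.001
```

Emit:
play_rows --targets '[{"linear": [0,0,1.5],"turn": 0},{"linear": [0,0,1.5],"turn": 0}]'

```text
t: 18.95
eef_pos: [534.7, 178.0, 158.2]
tcp_rot: [3.141, -0.0, 2.102]
ft_force: [-2.7, 1.0, 4.3]
opening: 0.687
```

Emit:
play_rows --hand 82 --targets '[{"linear": [0,0,0],"turn": 0},{"linear": [0,0,0],"turn": 0},{"linear": [0,0,0],"turn": 0},{"linear": [0,0,-20],"turn": 0},{"linear": [0,0,-70],"turn": 0},{"linear": [0,0,-120],"turn": 0},{"linear": [0,0,-120],"turn": 0}]'

```text
t: 19.82
eef_pos: [535.8, 178.0, 281.2]
tcp_rot: [3.135, 0.002, 2.102]
ft_force: [0.3, -0.3, -0.4]
opening: 0.865
```

```bash
python3 -c "
from h import *
look('8',105,125)
rel((454,-324,280,135))
p,im,d=grab('scene','8')"
```

```text
t 19.82 at [535.8 178.  281.2] yaw 120.4 j6 -0.33 op 82.3 F [ 0.3 -0.3 -0.4]
([274.0, 124.0], 5484, np.float64(116.4), [495.2, 241.3], 33.5)
([277.0, 210.0], 4487, np.float64(116.4), [534.4, 179.4], 34.2)
t 19.88 at [535.1 177.8 278.9] yaw 120.4 j6 -0.33 op 82.1 F [-0.9 -0.2 -0.3]
(454, -324, 280, 135) -> [-391.6, -324.0, -1.1] -0.254
```

View pics/scene8.png

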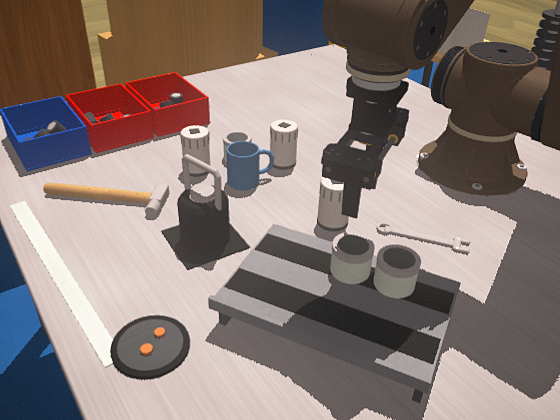

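Two tins stand on the near band (scene (352,257), (397,270)). Next is the third tin.

Emit:
play_rows --hand 82 --targets '[{"linear": [-35,-29,0],"turn": -0.02},{"linear": [-80,-66,0],"turn": -0.05},{"linear": [-125,-103,0],"turn": -0.08},{"linear": [-172,-142,0],"turn": -0.11},{"linear": [-220,-182,0],"turn": -0.14},{"linear": [-268,-222,0],"turn": -0.17},{"linear": [-316,-261,0],"turn": -0.2},{"linear": [-360,-298,5],"turn": -0.23},{"linear": [-387,-320,15],"turn": -0.254},{"linear": [-392,-324,20],"turn": -0.254},{"linear": [-392,-324,20],"turn": -0.254}]'

```text
t: 21.3
eef_pos: [453.8, -323.8, 256.3]
tcp_rot: [3.141, -0.003, 2.355]
ft_force: [-0.1, -0.5, 0.6]
opening: 0.864
```

```bash
python3 -c "
from h import *
look('9')"
```

```text
t 21.3 at [ 453.8 -323.8  256.3] yaw 134.9 j6 -1.52 op 82.1 F [-0.1 -0.5  0.6]
([405.0, 173.0], 441, np.float64(54.2), [500.8, -224.9], 32.4)
([553.0, 194.0], 536, np.float64(53.0), [644.7, -118.8], 31.6)
([279.0, 204.0], 3516, np.float64(56.4), [454.3, -324.5], 34.0)
```

View pics/wrist9.png

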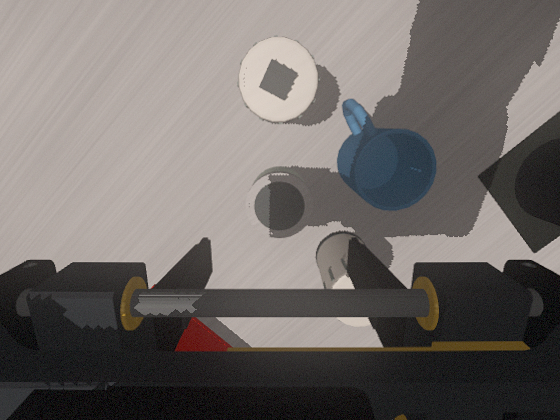

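Emit:
play_rows --targets '[{"linear": [0,0,45],"turn": -0.1},{"linear": [0,0,90],"turn": -0.14},{"linear": [0,0,125],"turn": -0.14},{"linear": [0,0,148],"turn": -0.14},{"linear": [0,0,158],"turn": -0.14},{"linear": [0,0,158],"turn": -0.14}]'

```text
t: 22.1
eef_pos: [454.4, -323.7, 99.8]
tcp_rot: [3.141, -0.0, 2.497]
ft_force: [-0.1, 1.0, 0.1]
opening: 0.86
```

Emit:
play_rows --hand 0 --targets '[{"linear": [0,0,0],"turn": 0},{"linear": [0,0,0],"turn": 0},{"linear": [0,0,0],"turn": 0},{"linear": [0,0,0],"turn": 0},{"linear": [0,0,-20],"turn": 0},{"linear": [0,0,-60],"turn": 0},{"linear": [0,0,-120],"turn": 0},{"linear": [0,0,-170],"turn": 0},{"linear": [0,0,-190],"turn": 0},{"linear": [0,0,-190],"turn": 0}]'

```text
t: 23.35
eef_pos: [454.0, -324.4, 290.9]
tcp_rot: [-3.141, 0.003, 2.496]
ft_force: [0.2, 0.5, -2.8]
opening: 0.692
```

```bash
python3 -c "
from h import *
rel((572.6,112.9,290,120.4),(572.6,112.9,160,120.4))"
```

```text
t 23.35 at [ 454.  -324.4  290.9] yaw 143.0 j6 -1.66 op 65.8 F [ 0.2  0.5 -2.8]
(572.6, 112.9, 290, 120.4) -> [168.5, 420.6, 0.9] 0.394
(572.6, 112.9, 160, 120.4) -> [168.5, 420.6, 130.9] 0.394
```

Emit:
play_rows --targets '[{"linear": [10,24,0],"turn": 0.02},{"linear": [28,70,0],"turn": 0.06},{"linear": [50,125,0],"turn": 0.11},{"linear": [73,182,0],"turn": 0.16},{"linear": [96,239,0],"turn": 0.21},{"linear": [119,296,0],"turn": 0.26},{"linear": [140,350,0],"turn": 0.32},{"linear": [158,395,5],"turn": 0.37},{"linear": [166,415,25],"turn": 0.394},{"linear": [168,421,60],"turn": 0.394},{"linear": [168,421,100],"turn": 0.394},{"linear": [168,421,124],"turn": 0.394},{"linear": [168,421,131],"turn": 0.394},{"linear": [168,421,131],"turn": 0.394},{"linear": [168,421,131],"turn": 0.394}]'

```text
t: 25.22
eef_pos: [572.1, 112.7, 158.0]
tcp_rot: [-3.138, -0.001, 2.102]
ft_force: [-5.1, -3.3, 7.0]
opening: 0.689
```

```bash
python3 -c "
from h import *
rel((572.6,112.9,158.5,120.4))"
```

```text
t 25.23 at [572.1 112.7 158. ] yaw 120.4 j6 -0.45 op 65.6 F [-5.1 -3.3  7. ]
(572.6, 112.9, 158.5, 120.4) -> [-0.1, 0.6, -0.5] 0.001
```

Light contact; release.

Emit:
play_rows --hand 82 --targets '[{"linear": [0,0,0],"turn": 0},{"linear": [0,0,0],"turn": 0},{"linear": [0,0,0],"turn": 0},{"linear": [0,0,-20],"turn": 0},{"linear": [0,0,-70],"turn": 0},{"linear": [0,0,-130],"turn": 0},{"linear": [0,0,-130],"turn": 0}]'

```text
t: 26.1
eef_pos: [574.3, 113.2, 293.0]
tcp_rot: [3.134, 0.003, 2.102]
ft_force: [0.7, -0.1, -0.4]
opening: 0.86
```

```bash
python3 -c "
from h import *
look('10',105,125)
rel((421,-1,330,120.4))"
```

```text
t 26.1 at [574.3 113.2 293. ] yaw 120.4 j6 -0.45 op 81.8 F [ 0.7 -0.1 -0.4]
([258.0, 69.0], 10459, np.float64(116.4), [506.1, 206.4], 64.1)
([275.0, 207.0], 4126, np.float64(116.4), [572.0, 113.5], 34.3)
t 26.15 at [573.5 113.1 290.3] yaw 120.4 j6 -0.45 op 81.9 F [-0.9  0.2 -0.6]
(421, -1, 330, 120.4) -> [-21.2, -189.2, -39.7] 0.0
```

View pics/wrist10.png

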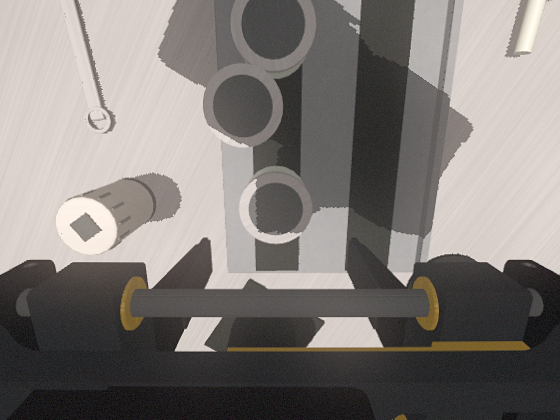

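The third tin is well placed at (275,207), but the middle one has been knocked off the band and sits at pixel (242,105). I'll measure it and put it back.

```bash
python3 -c "
from h import *
p,im,d=grab('wrist','11');W=cloud(p,d)
m=((W[...,2]>113)&(W[...,2]<125)&(d>0)).astype(np.uint8)*255;m[240:]=0
cv2.imwrite('pics/m11.png',m)
n,l,st,c=cv2.connectedComponentsWithStats(m);print(st)
k=cv2.morphologyEx(m,cv2.MORPH_OPEN,np.ones((15,15),np.uint8))
cs,_=cv2.findContours(k,0,cv2.CHAIN_APPROX_NONE)
# fit middle tin outer edge: left side pixels (column<235) contour
for c in cs: print(cv2.boundingRect(c))
ss=np.array([0.8625,.506]);T=np.array([-.506,.8625])
c=np.vstack([x.reshape(-1,2) for x in cs])
q=c[(c[:,0]<232)&(c[:,1]>75)&(c[:,1]<150)];e=cast(p,q,115);print('mid left arc',circ(e),len(q))
e=cast(p,np.array([[242,105],[274,23]]),115);print(e, (e[:,:2]@ss-602.9),(e[:,:2]@T+117.3))
"
```

```text
[[     0      0    560    420 220641]
 [   204      0    115    148  10560]
 [   241    173     74     67   3999]]
(244, 176, 70, 64)
(205, 70, 79, 77)
(236, 0, 82, 74)
mid left arc (array([498.73859761, 174.50692771]), np.float64(28.034809588288354)) 91
[[501.17471729 176.13052236 115.        ]
 [493.51560801 242.14050109 115.        ]] [-81.51476202 -54.71969454] [15.61816859 76.42728454]
```

View pics/m11.png

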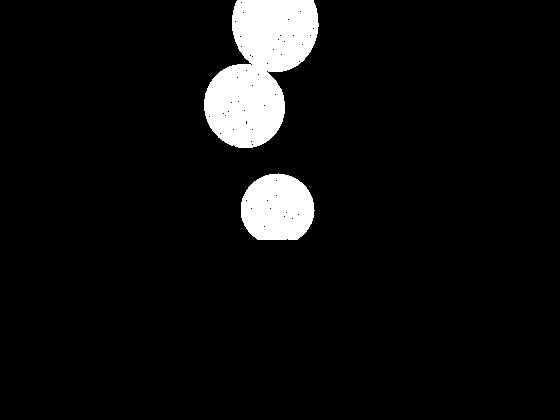

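```bash
python3 -c "
from h import *
rel((502,175,280,120.4))"
```

```text
t 26.2 at [573.  113.  288.7] yaw 120.4 j6 -0.45 op 82.4 F [0.1 0.1 0. ]
(502, 175, 280, 120.4) -> [89.4, -29.8, 8.7] 0.0
```

Emit:
play_rows --targets '[{"linear": [40,-13,4],"turn": 0},{"linear": [80,-27,8],"turn": 0},{"linear": [89,-30,9],"turn": 0},{"linear": [89,-30,9],"turn": 0},{"linear": [89,-30,9],"turn": 0}]'

```text
t: 26.82
eef_pos: [503.0, 174.0, 279.3]
tcp_rot: [-3.141, -0.0, 2.101]
ft_force: [-0.2, -0.1, -0.4]
opening: 0.86
```

```bash
cat >> h.py <<'E'
def discs(p,im,d,lo,hi,tag,z=None,rmin=26,rmax=40):
    """split touching round tops: distance transform peaks on world-plane raster (1mm/px)"""
    W=cloud(p,d);m=((W[...,2]>lo)&(W[...,2]<hi)&(d>0)).astype(np.uint8)*255
    z=z or (lo+hi)/2
    k=cv2.morphologyEx(m,cv2.MORPH_CLOSE,np.ones((5,5),np.uint8))
    cs,_=cv2.findContours(k,cv2.RETR_EXTERNAL,cv2.CHAIN_APPROX_NONE)
    X0=np.array([250,-450.]);ras=np.zeros((650,900),np.uint8)
    for c in cs:
        if cv2.contourArea(c)<200: continue
        e=cast(p,c.reshape(-1,2),z)[:,:2]-X0
        cv2.fillPoly(ras,[e[:,::-1].round().astype(np.int32)],255)
    dt=cv2.distanceTransform(ras,cv2.DIST_L2,5)
    N=np.array([.8625,.506]);T=np.array([-.506,.8625])
    while dt.max()>rmin-4:
        r=dt.max();i,j=np.argwhere(dt>r-0.5).mean(0)
        xy=X0+[i,j];print('disc',xy.round(1),'r',round(float(r),1),'shelf',(xy@N-602.9).round(1),(xy@T+117.3).round(1))
        cv2.circle(dt,(int(j),int(i)),30,0,-1)
E
python3 -c "
from h import *
rel()
p,im,d=grab('wrist','12');discs(p,im,d,113,125,'',115)"
```

```text
< truncated: earlier output is in /tmp/bash_jobs.1000/fb9685d6e917/stdout >
] r 33.0 shelf -66.8 44.7
disc [499.2 208.7] r 33.0 shelf -66.8 44.7
disc [499.2 208.7] r 33.0 shelf -66.8 44.7
disc [499.2 208.7] r 33.0 shelf -66.8 44.7
disc [499.2 208.7] r 33.0 shelf -66.8 44.7
disc [499.2 208.7] r 33.0 shelf -66.8 44.7
disc [499.2 208.7] r 33.0 shelf -66.8 44.7
disc [499.2 208.7] r 33.0 shelf -66.8 44.7
disc [499.2 208.7] r 33.0 shelf -66.8 44.7
disc [499.2 208.7] r 33.0 shelf -66.8 44.7
disc [499.2 208.7] r 33.0 shelf -66.8 44.7
disc [499.2 208.7] r 33.0 shelf -66.8 44.7
disc [499.2 208.7] r 33.0 shelf -66.8 44.7
disc [499.2 208.7] r 33.0 shelf -66.8 44.7
disc [499.2 208.7] r 33.0 shelf -66.8 44.7
disc [499.2 208.7] r 33.0 shelf -66.8 44.7
disc [499.2 208.7] r 33.0 shelf -66.8 44.7
disc [499.2 208.7] r 33.0 shelf -66.8 44.7
disc [499.2 208.7] r 33.0 shelf -66.8 44.7
disc [499.2 208.7] r 33.0 shelf -66.8 44.7
disc [499.2 208.7] r 33.0 shelf -66.8 44.7
disc [499.2 208.7] r 33.0 shelf -66.8 44.7
disc [499.2 208.7] r 33.0 shelf -66.8 44.7
disc [499.2 208.7] r 33.0 shelf -66.8 44.7
disc [499
[... 2394 characters left out ...]
44.7
disc [499.2 208.7] r 33.0 shelf -66.8 44.7
disc [499.2 208.7] r 33.0 shelf -66.8 44.7
disc [499.2 208.7] r 33.0 shelf -66.8 44.7
disc [499.2 208.7] r 33.0 shelf -66.8 44.7
disc [499.2 208.7] r 33.0 shelf -66.8 44.7
disc [499.2 208.7] r 33.0 shelf -66.8 44.7
disc [499.2 208.7] r 33.0 shelf -66.8 44.7
disc [499.2 208.7] r 33.0 shelf -66.8 44.7
disc [499.2 208.7] r 33.0 shelf -66.8 44.7
disc [499.2 208.7] r 33.0 shelf -66.8 44.7
disc [499.2 208.7] r 33.0 shelf -66.8 44.7
disc [499.2 208.7] r 33.0 shelf -66.8 44.7
disc [499.2 208.7] r 33.0 shelf -66.8 44.7
disc [499.2 208.7]
Still running in the background as job /tmp/bash_jobs.1000/fb9685d6e917 (pid 1509). You'll get a notice when it ends.
```

View pics/wrist12.png

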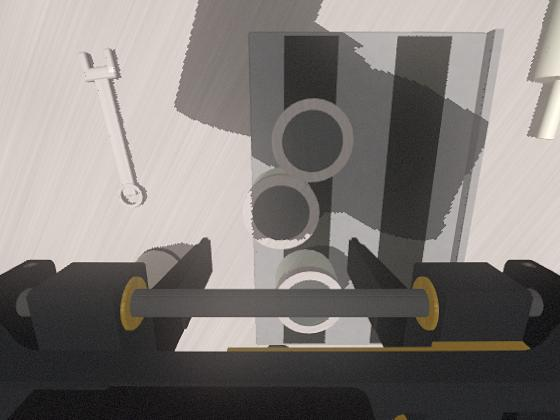

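```bash
kill -- -$(cat /tmp/bash_jobs.1000/fb9685d6e917/pid); python3 - <<'E'
s=open('h.py').read()
s=s.replace("r=dt.max();i,j=np.argwhere(dt>r-0.5).mean(0)","_,r,_,(j0,i0)=cv2.minMaxLoc(dt);w=np.argwhere(dt>r-0.5);w=w[np.hypot(*(w-[i0,j0]).T)<8];i,j=w.mean(0)")
s=s.replace("while dt.max()>rmin-4:","for _k in range(12):\n        if dt.max()<rmin-4: break")
open('h.py','w').write(s)
E
python3 -c "
from h import *
rel()
p,im,d=grab('wrist','12');discs(p,im,d,113,125,'',115)"
```

```text
t 26.88 at [503.  174.  279.4] yaw 120.4 j6 -0.32 op 82.4 F [-0.4  0.3 -0.2]
disc [494.7 241.7] r 33.0 shelf -54.0 75.4
disc [503.4 175.8] r 33.0 shelf -79.8 14.2
```

Emit:
play_rows --targets '[{"linear": [1,1,45],"turn": 0},{"linear": [1,1,90],"turn": 0},{"linear": [1,1,112],"turn": 0},{"linear": [1,1,120],"turn": 0},{"linear": [1,1,120],"turn": 0}]'

```text
t: 27.55
eef_pos: [503.0, 175.7, 159.8]
tcp_rot: [-3.142, -0.0, 2.101]
ft_force: [0.3, 0.0, 0.0]
opening: 0.86
```

Emit:
play_rows --hand 0 --targets '[{"linear": [0,0,0],"turn": 0},{"linear": [0,0,0],"turn": 0},{"linear": [0,0,0],"turn": 0},{"linear": [0,0,0],"turn": 0},{"linear": [0,0,-10],"turn": 0},{"linear": [0,0,-30],"turn": 0},{"linear": [0,0,-30],"turn": 0}]'

```text
t: 28.42
eef_pos: [503.0, 176.0, 190.9]
tcp_rot: [3.139, 0.001, 2.102]
ft_force: [0.2, -0.3, -4.2]
opening: 0.69
```

```bash
python3 -c "
from h import *
rel((534.6,177.8,190,120.4),(534.6,177.8,159,120.4))"
```

```text
t 28.43 at [503.  176.  190.9] yaw 120.4 j6 -0.32 op 65.6 F [ 0.2 -0.3 -4.2]
(534.6, 177.8, 190, 120.4) -> [-14.5, 28.2, 0.9] 0.0
(534.6, 177.8, 159, 120.4) -> [-14.5, 28.2, 31.9] 0.0
```

Emit:
play_rows --targets '[{"linear": [-7,14,0],"turn": 0},{"linear": [-14,28,0],"turn": 0},{"linear": [-14,28,10],"turn": 0},{"linear": [-14,28,24],"turn": 0},{"linear": [-14,28,30],"turn": 0},{"linear": [-14,28,31],"turn": 0},{"linear": [-14,28,31],"turn": 0}]'

```text
t: 29.3
eef_pos: [532.9, 177.7, 159.5]
tcp_rot: [-3.14, -0.0, 2.102]
ft_force: [-8.2, -4.4, 16.5]
opening: 0.692
```

Emit:
play_rows --hand 82 --targets '[{"linear": [0,0,0.5],"turn": 0},{"linear": [0,0,0.5],"turn": 0},{"linear": [0,0,0.5],"turn": 0},{"linear": [0,0,-20],"turn": 0},{"linear": [0,0,-70],"turn": 0},{"linear": [0,0,-120],"turn": 0},{"linear": [0,0,-120],"turn": 0}]'

```text
t: 30.18
eef_pos: [534.7, 178.3, 282.0]
tcp_rot: [3.135, 0.002, 2.102]
ft_force: [0.6, -0.4, -0.4]
opening: 0.862
```

```bash
python3 -c "
from h import *
rel((421,-1,280,150))
p,im,d=grab('wrist','13');discs(p,im,d,113,125,'',115)"
```

```text
t 30.18 at [534.7 178.3 282. ] yaw 120.4 j6 -0.33 op 82.0 F [ 0.6 -0.4 -0.4]
(421, -1, 280, 150) -> [-97.0, -188.8, 2.0] -0.516
disc [533.  177.5] r 33.0 shelf -53.4 0.7
disc [494.8 241.6] r 32.6 shelf -53.9 75.3
```

```bash
python3 -c "
from h import *
rel((421.5,-1,290,120.4))"
```

```text
t 30.23 at [534.  178.1 279.8] yaw 120.4 j6 -0.33 op 82.0 F [ 0.1  0.6 -0.6]
(421.5, -1, 290, 120.4) -> [-97.4, -187.8, -10.2] 0.001
```

Emit:
play_rows --targets '[{"linear": [-20,-38,-5],"turn": 0},{"linear": [-45,-87,-10],"turn": 0},{"linear": [-70,-136,-10],"turn": 0},{"linear": [-90,-174,-10],"turn": 0},{"linear": [-97,-188,-10],"turn": 0},{"linear": [-97,-188,-10],"turn": 0}]'

```text
t: 30.98
eef_pos: [420.9, -1.1, 288.2]
tcp_rot: [-3.141, -0.001, 2.1]
ft_force: [0.1, -0.3, 0.3]
opening: 0.862
```

```bash
python3 -c "
from h import *
look('14',94,108)"
```

```text
t 30.98 at [420.9  -1.1 288.2] yaw 120.3 j6 -0.69 op 82.0 F [ 0.1 -0.3  0.3]
([478.0, 27.0], 595, np.float64(100.2), [488.9, 219.9], 26.6)
([462.0, 102.0], 551, np.float64(100.3), [524.4, 171.5], 31.5)
([453.0, 176.0], 470, np.float64(100.4), [562.9, 109.9], 31.2)
([280.0, 206.0], 3161, np.float64(100.9), [421.5, 0.5], 31.6)
```

View pics/wrist14.png

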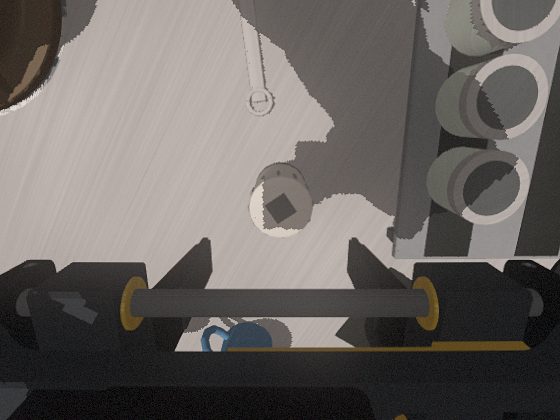

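Emit:
play_rows --targets '[{"linear": [1,1,50],"turn": 0},{"linear": [1,1,105],"turn": 0},{"linear": [1,1,150],"turn": 0},{"linear": [1,1,164],"turn": 0},{"linear": [1,1,164],"turn": 0}]'

```text
t: 31.65
eef_pos: [421.5, 1.5, 123.4]
tcp_rot: [-3.14, -0.002, 2.103]
ft_force: [-0.8, 0.2, -0.0]
opening: 0.866
```

Emit:
play_rows --hand 0 --targets '[{"linear": [0,0,0],"turn": 0},{"linear": [0,0,0],"turn": 0},{"linear": [0,0,0],"turn": 0},{"linear": [0,0,0],"turn": 0},{"linear": [0,0,0],"turn": 0},{"linear": [0,0,-20],"turn": 0},{"linear": [0,0,-60],"turn": 0},{"linear": [0,0,-120],"turn": 0},{"linear": [0,0,-170],"turn": 0},{"linear": [0,0,-190],"turn": 0},{"linear": [0,0,-190],"turn": 0}]'

```text
t: 33.02
eef_pos: [421.2, 0.5, 315.8]
tcp_rot: [3.139, 0.002, 2.102]
ft_force: [-0.2, -0.1, -2.8]
opening: 0.65
```

```bash
python3 -c "
from h import *
rel((587.7,292.2,310,120.4),(587.7,292.2,185,120.4))"
```

```text
t 33.02 at [421.2   0.5 315.8] yaw 120.4 j6 -0.69 op 61.8 F [-0.2 -0.1 -2.8]
(587.7, 292.2, 310, 120.4) -> [167.2, 291.3, 5.8] 0.0
(587.7, 292.2, 185, 120.4) -> [167.2, 291.3, 130.8] 0.0
```

Emit:
play_rows --targets '[{"linear": [13,22,0],"turn": 0},{"linear": [36,63,0],"turn": 0},{"linear": [62,108,0],"turn": 0},{"linear": [90,157,0],"turn": 0},{"linear": [118,206,0],"turn": 0},{"linear": [144,251,0],"turn": 0},{"linear": [161,280,5],"turn": 0},{"linear": [167,291,25],"turn": 0},{"linear": [167,291,60],"turn": 0},{"linear": [167,291,100],"turn": 0},{"linear": [167,291,123],"turn": 0},{"linear": [167,291,130],"turn": 0},{"linear": [167,291,130],"turn": 0},{"linear": [167,291,130],"turn": 0}]'

```text
t: 34.78
eef_pos: [586.2, 290.6, 184.3]
tcp_rot: [-3.138, -0.0, 2.101]
ft_force: [-6.9, -4.6, 11.5]
opening: 0.648
```

```bash
python3 -c "
from h import *
rel((587.7,292.2,184,120.4))"
```

```text
t 34.77 at [586.2 290.6 184.3] yaw 120.4 j6 -0.17 op 61.6 F [-6.9 -4.6 11.5]
(587.7, 292.2, 184, 120.4) -> [0.6, 2.1, 0.3] -0.0
```

Emit:
play_rows --hand 80 --targets '[{"linear": [0,0,0],"turn": 0},{"linear": [0,0,0],"turn": 0},{"linear": [0,0,0],"turn": 0},{"linear": [0,0,-20],"turn": 0},{"linear": [0,0,-70],"turn": 0},{"linear": [0,0,-125],"turn": 0},{"linear": [0,0,-125],"turn": 0}]'

```text
t: 35.65
eef_pos: [588.4, 292.2, 314.0]
tcp_rot: [3.134, 0.001, 2.102]
ft_force: [-0.9, -0.1, -0.3]
opening: 0.841
```

```bash
python3 -c "
from h import *
rel((376.5,-247,310,120.4))
p,im,d=grab('wrist','15');discs(p,im,d,155,170,'',160);discs(p,im,d,113,125,'',115)"
```

```text
t 35.65 at [588.4 292.2 314. ] yaw 120.4 j6 -0.17 op 80.0 F [-0.9 -0.1 -0.3]
(376.5, -247, 310, 120.4) -> [-357.6, -455.8, 4.0] 0.0
disc [586. 290.] r 30.2 shelf 49.3 70.9
disc [494.5 241.5] r 32.8 shelf -54.2 75.4
```

View pics/wrist15.png

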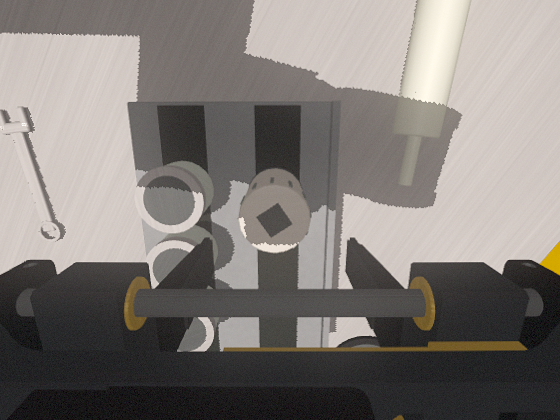

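Emit:
play_rows --hand 82 --targets '[{"linear": [-30,-38,0],"turn": 0.08},{"linear": [-66,-84,0],"turn": 0.2},{"linear": [-102,-130,0],"turn": 0.32},{"linear": [-138,-176,0],"turn": 0.44},{"linear": [-174,-222,0],"turn": 0.56},{"linear": [-210,-268,0],"turn": 0.68},{"linear": [-246,-314,0],"turn": 0.8},{"linear": [-282,-360,0],"turn": 0.92},{"linear": [-318,-405,5],"turn": 1.0},{"linear": [-345,-440,15],"turn": 1.05},{"linear": [-357,-455,25],"turn": 1.054},{"linear": [-357,-455,25],"turn": 1.054}]'

```text
t: 37.2
eef_pos: [375.2, -246.9, 283.0]
tcp_rot: [-3.138, -0.001, 1.045]
ft_force: [0.1, -0.7, 0.4]
opening: 0.86
```

```bash
python3 -c "
from h import *
look('16',94,108)"
```

```text
t 37.2 at [ 375.2 -246.9  283. ] yaw 59.9 j6 -0.2 op 81.8 F [ 0.1 -0.7  0.4]
([498.0, 180.0], 3594, np.float64(100.9), [560.1, -323.6], 32.9)
([281.0, 206.0], 3267, np.float64(100.9), [377.3, -246.3], 31.5)
```

View pics/wrist16.png

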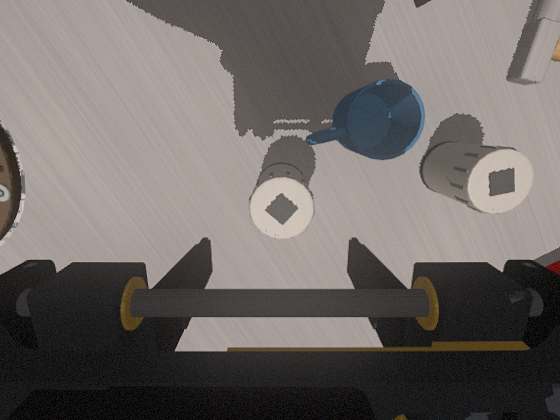

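Emit:
play_rows --targets '[{"linear": [1,1,50],"turn": 0},{"linear": [1,1,105],"turn": 0},{"linear": [1,1,146],"turn": 0},{"linear": [1,1,160],"turn": 0},{"linear": [1,1,160],"turn": 0}]'

```text
t: 37.88
eef_pos: [377.6, -244.8, 123.9]
tcp_rot: [-3.139, -0.001, 1.049]
ft_force: [-0.8, -0.5, 0.1]
opening: 0.86
```

Emit:
play_rows --hand 0 --targets '[{"linear": [0,0,0],"turn": 0},{"linear": [0,0,0],"turn": 0},{"linear": [0,0,0],"turn": 0},{"linear": [0,0,0],"turn": 0},{"linear": [0,0,0],"turn": 0},{"linear": [0,0,-20],"turn": 0},{"linear": [0,0,-60],"turn": 0},{"linear": [0,0,-120],"turn": 0},{"linear": [0,0,-170],"turn": 0},{"linear": [0,0,-195],"turn": 0},{"linear": [0,0,-195],"turn": 0}]'

```text
t: 39.25
eef_pos: [377.4, -246.0, 321.0]
tcp_rot: [3.138, 0.001, 1.048]
ft_force: [-0.8, -0.3, -2.8]
opening: 0.65
```

```bash
python3 -c "
from h import *
rel((624.1,230.1,315,120.4),(624.1,230.1,185,120.4))"
```

```text
t 39.25 at [ 377.4 -246.   321. ] yaw 60.0 j6 -0.2 op 61.8 F [-0.8 -0.3 -2.8]
(624.1, 230.1, 315, 120.4) -> [535.7, -24.1, 6.0] -1.054
(624.1, 230.1, 185, 120.4) -> [535.7, -24.1, 136.0] -1.054
```

Emit:
play_rows --targets '[{"linear": [22,-1,0],"turn": -0.05},{"linear": [65,-3,0],"turn": -0.15},{"linear": [115,-5,0],"turn": -0.27},{"linear": [168,-8,0],"turn": -0.4},{"linear": [221,-10,0],"turn": -0.53},{"linear": [274,-12,0],"turn": -0.65},{"linear": [327,-15,0],"turn": -0.77},{"linear": [380,-17,0],"turn": -0.89},{"linear": [432,-19,0],"turn": -0.98},{"linear": [480,-22,0],"turn": -1.03},{"linear": [515,-23,0],"turn": -1.054},{"linear": [533,-24,10],"turn": -1.054},{"linear": [536,-24,40],"turn": -1.054},{"linear": [536,-24,80],"turn": -1.054},{"linear": [536,-24,115],"turn": -1.054},{"linear": [536,-24,131],"turn": -1.054},{"linear": [536,-24,135],"turn": -1.054},{"linear": [536,-24,135],"turn": -1.054},{"linear": [536,-24,135],"turn": -1.054}]'

```text
t: 41.62
eef_pos: [624.5, 230.2, 184.9]
tcp_rot: [3.141, 0.0, 2.101]
ft_force: [-0.4, 0.4, -3.6]
opening: 0.649
```

```bash
python3 -c "
from h import *
rel((624.1,230.1,184,120.4))"
```

```text
t 41.62 at [624.5 230.2 184.9] yaw 120.4 j6 -0.28 op 61.7 F [-0.4  0.4 -3.6]
(624.1, 230.1, 184, 120.4) -> [0.1, -0.4, 0.9] -0.0
```

Emit:
play_rows --targets '[{"linear": [0,0,1],"turn": 0},{"linear": [0,0,1],"turn": 0}]'

```text
t: 41.88
eef_pos: [624.5, 230.3, 184.5]
tcp_rot: [3.141, 0.0, 2.102]
ft_force: [-2.0, -1.4, 4.5]
opening: 0.647
```

Emit:
play_rows --hand 80 --targets '[{"linear": [0,0,0],"turn": 0},{"linear": [0,0,0],"turn": 0},{"linear": [0,0,0],"turn": 0},{"linear": [0,0,-20],"turn": 0},{"linear": [0,0,-70],"turn": 0},{"linear": [0,0,-125],"turn": 0},{"linear": [0,0,-135],"turn": 0}]'

```text
t: 42.75
eef_pos: [624.9, 230.6, 322.7]
tcp_rot: [3.136, 0.002, 2.102]
ft_force: [-0.6, 0.6, -0.3]
opening: 0.844
```

```bash
python3 -c "
from h import *
rel((561,-324,310,90))
p,im,d=grab('wrist','17');discs(p,im,d,155,170,'',160);discs(p,im,d,113,125,'',115)"
```

```text
t 42.75 at [624.9 230.6 322.7] yaw 120.4 j6 -0.28 op 80.2 F [-0.6  0.6 -0.3]
(561, -324, 310, 90) -> [-445.8, -336.0, 12.7] 0.531
disc [625.  229.5] r 30.0 shelf 52.3 -1.0
disc [586.5 289.5] r 29.8 shelf 49.4 70.2
disc [532.7 177.3] r 33.0 shelf -53.7 0.7
disc [494.  241.5] r 32.8 shelf -54.6 75.6
```

View pics/wrist17.png

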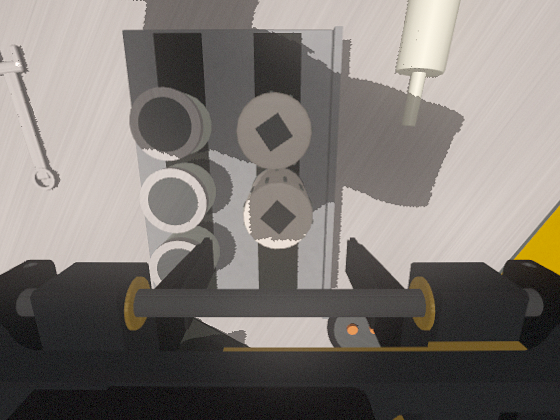

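Emit:
play_rows --hand 82 --targets '[{"linear": [-36,-27,0],"turn": 0.04},{"linear": [-80,-60,0],"turn": 0.1},{"linear": [-125,-94,0],"turn": 0.15},{"linear": [-170,-128,0],"turn": 0.2},{"linear": [-215,-162,0],"turn": 0.26},{"linear": [-260,-196,0],"turn": 0.31},{"linear": [-305,-230,0],"turn": 0.36},{"linear": [-350,-264,0],"turn": 0.42},{"linear": [-395,-298,5],"turn": 0.48},{"linear": [-430,-324,20],"turn": 0.52},{"linear": [-445,-335,35],"turn": 0.531},{"linear": [-446,-336,40],"turn": 0.531},{"linear": [-446,-336,40],"turn": 0.531}]'

```text
t: 44.42
eef_pos: [560.7, -323.1, 278.1]
tcp_rot: [-3.141, -0.001, 1.572]
ft_force: [-0.4, -0.1, 0.2]
opening: 0.863
```

```bash
python3 -c "
from h import *
look('18',94,108)"
```

```text
t 44.42 at [ 560.7 -323.1  278.1] yaw 90.1 j6 -0.63 op 82.1 F [-0.4 -0.1  0.2]
([282.0, 211.0], 3360, np.float64(100.9), [562.8, -324.1], 31.4)
```

View pics/wrist18.png

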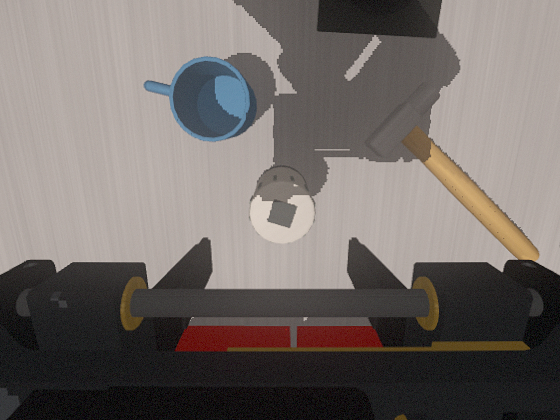

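Filter at (562.8, -324.1); descend 155 with a small correction.

Emit:
play_rows --targets '[{"linear": [-1,2,50],"turn": 0},{"linear": [-1,2,100],"turn": 0},{"linear": [-1,2,141],"turn": 0},{"linear": [-1,2,155],"turn": 0},{"linear": [-1,2,155],"turn": 0}]'

```text
t: 45.1
eef_pos: [562.9, -324.9, 124.2]
tcp_rot: [3.141, -0.0, 1.572]
ft_force: [0.9, 0.1, 1.2]
opening: 0.863
```

Emit:
play_rows --hand 0 --targets '[{"linear": [0,0,0],"turn": 0},{"linear": [0,0,0],"turn": 0},{"linear": [0,0,0],"turn": 0},{"linear": [0,0,0],"turn": 0},{"linear": [0,0,0],"turn": 0},{"linear": [0,0,-20],"turn": 0},{"linear": [0,0,-60],"turn": 0},{"linear": [0,0,-120],"turn": 0},{"linear": [0,0,-175],"turn": 0},{"linear": [0,0,-205],"turn": 0},{"linear": [0,0,-205],"turn": 0}]'

```text
t: 46.48
eef_pos: [562.5, -325.4, 331.7]
tcp_rot: [3.138, 0.003, 1.571]
ft_force: [-0.3, -0.1, -4.0]
opening: 0.648
```

```bash
python3 -c "
from h import *
rel((661,168,320,120.4),(661,168,185,120.4))"
```

```text
t 46.48 at [ 562.5 -325.4  331.7] yaw 90.0 j6 -0.63 op 61.7 F [-0.3 -0.1 -4. ]
(661, 168, 320, 120.4) -> [493.4, 98.5, 11.7] -0.531
(661, 168, 185, 120.4) -> [493.4, 98.5, 146.7] -0.531
```

Emit:
play_rows --targets '[{"linear": [22,0,0],"turn": -0.02},{"linear": [65,2,0],"turn": -0.06},{"linear": [115,5,0],"turn": -0.12},{"linear": [168,10,0],"turn": -0.18},{"linear": [221,15,0],"turn": -0.24},{"linear": [274,22,0],"turn": -0.3},{"linear": [327,35,0],"turn": -0.36},{"linear": [378,52,0],"turn": -0.42},{"linear": [425,70,0],"turn": -0.48},{"linear": [465,87,0],"turn": -0.52},{"linear": [488,96,8],"turn": -0.531},{"linear": [493,98,30],"turn": -0.531},{"linear": [493,98,70],"turn": -0.531},{"linear": [493,98,110],"turn": -0.531},{"linear": [493,98,136],"turn": -0.531},{"linear": [493,98,145],"turn": -0.531},{"linear": [493,98,145],"turn": -0.531},{"linear": [493,98,145],"turn": -0.531}]'

```text
t: 48.72
eef_pos: [659.3, 167.3, 183.9]
tcp_rot: [-3.139, -0.001, 2.101]
ft_force: [-5.4, -3.0, 6.6]
opening: 0.648
```

```bash
python3 -c "
from h import *
rel((661,168,184,120.4))"
```

```text
t 48.73 at [659.3 167.3 183.9] yaw 120.4 j6 -0.38 op 61.6 F [-5.4 -3.   6.6]
(661, 168, 184, 120.4) -> [-0.3, 1.8, -0.1] 0.0
```

Contact; release, rise, then retreat to check.

Emit:
play_rows --hand 80 --targets '[{"linear": [0,0,0],"turn": 0},{"linear": [0,0,0],"turn": 0},{"linear": [0,0,0],"turn": 0},{"linear": [0,0,-20],"turn": 0},{"linear": [0,0,-70],"turn": 0},{"linear": [0,0,-130],"turn": 0},{"linear": [0,0,-180],"turn": 0},{"linear": [0,0,-180],"turn": 0}]'

```text
t: 49.72
eef_pos: [661.0, 167.8, 368.1]
tcp_rot: [3.135, 0.003, 2.102]
ft_force: [0.3, -1.0, -0.7]
opening: 0.837
```

```bash
python3 -c "
from h import *
rel((141,609,330,167),(330,480,360,120))
p,im,d=grab('wrist','19');discs(p,im,d,155,170,'',160);discs(p,im,d,113,125,'',115)"
```

```text
t 49.73 at [661.  167.8 368.1] yaw 120.4 j6 -0.38 op 79.6 F [ 0.3 -1.  -0.7]
(141, 609, 330, 167) -> [643.8, -224.9, 38.1] -0.813
(330, 480, 360, 120) -> [436.8, -127.3, 8.1] 0.007
disc [587.3 288.3] r 30.0 shelf 49.6 68.8
disc [625.6 228.8] r 29.6 shelf 52.5 -1.9
disc [658.3 168.3] r 29.6 shelf 50.1 -70.6
disc [494.7 240.7] r 33.0 shelf -54.5 74.6
disc [571.5 112.5] r 32.8 shelf -53.1 -74.8
disc [533.  177.2] r 32.2 shelf -53.5 0.4
```

View pics/wrist19.png

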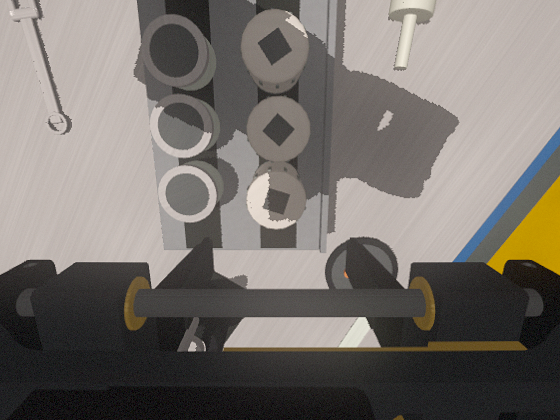

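Both rows are in place. I'll retreat to the start side and run the final check with the fixed cameras.

Emit:
play_rows --targets '[{"linear": [40,-14,0],"turn": -0.05},{"linear": [95,-33,0],"turn": -0.12},{"linear": [150,-52,0],"turn": -0.2},{"linear": [205,-72,0],"turn": -0.28},{"linear": [260,-91,0],"turn": -0.36},{"linear": [315,-110,0],"turn": -0.44},{"linear": [370,-129,0],"turn": -0.52},{"linear": [425,-148,0],"turn": -0.6},{"linear": [480,-168,10],"turn": -0.68},{"linear": [535,-187,20],"turn": -0.74},{"linear": [590,-206,30],"turn": -0.8},{"linear": [630,-220,38],"turn": -0.813},{"linear": [643,-225,38],"turn": -0.813},{"linear": [643,-225,38],"turn": -0.813},{"linear": [643,-225,38],"turn": -0.813}]'

```text
t: 51.65
eef_pos: [141.9, 607.5, 325.8]
tcp_rot: [-3.141, 0.0, 2.914]
ft_force: [0.0, 0.4, 1.3]
opening: 0.84
```

```bash
python3 -c "
from h import *
rel()
p,im,d=grab('top','20')
print('f');discs(p,im,d,153,168,'',160)
print('t');discs(p,im,d,107,120,'',115)
W=cloud(p,d)
print('mug');[print(b) for b in blobs(p,im,d,78,92,200)]
print('can');[print(b) for b in blobs(p,im,d,97,120,150)]
m=(W[...,2]>160)&(W[...,2]<180)&(d>0)&(W[...,1]<0)&(W[...,1]>-180);P=W[m];print('handle',P.mean(0),cv2.minAreaRect(P[:,:2].astype(np.float32)))
p,im,d=grab('scene','20')
W=cloud(p,d);m=(W[...,2]>160)&(W[...,2]<180)&(d>0)&(W[...,1]<0)&(W[...,1]>-180)&(W[...,0]>550)&(W[...,0]<750);P=W[m];print('handle',P.mean(0),cv2.minAreaRect(P[:,:2].astype(np.float32)))
"
```

```text
t 51.65 at [141.9 607.5 325.8] yaw 166.9 j6 -0.11 op 79.9 F [0.  0.4 1.3]
f
disc [656. 165.] r 30.0 shelf 46.4 -72.3
disc [623. 226.] r 29.6 shelf 48.8 -3.0
disc [584.2 285. ] r 29.4 shelf 45.2 67.5
t
disc [531. 176.] r 32.8 shelf -55.9 0.4
disc [570.7 111.3] r 32.8 shelf -54.4 -75.4
disc [493. 239.] r 32.6 shelf -56.8 74.0
mug
([386.0, 232.0], 317, np.float64(83.3), [497.0, -226.7], 36.4)
can
([307.0, 142.0], 1220, np.float64(102.9), [663.2, -89.4], 46.6)
([167.0, 151.0], 156, np.float64(108.7), [653.1, 163.5], 30.1)
([134.0, 169.0], 166, np.float64(108.6), [615.7, 219.9], 29.5)
([189.0, 189.0], 1270, np.float64(114.4), [569.6, 111.1], 35.6)
([101.0, 189.0], 182, np.float64(108.3), [581.0, 280.2], 29.2)
([150.0, 212.0], 1289, np.float64(114.3), [531.4, 174.9], 35.8)
([113.0, 235.0], 1267, np.float64(114.4), [492.0, 238.2], 36.3)
handle [664.03712013 -87.86076751 171.23707869] ((665.6277465820312, -88.81440734863281), (13.421984672546387, 95.43516540527344), 14.36180305480957)
handle [667.01378024 -82.21428233 170.72536312] ((666.6332397460938, -87.44126892089844), (12.680764198303223, 94.67890167236328), 15.141828536987305)
```

View pics/top20.png

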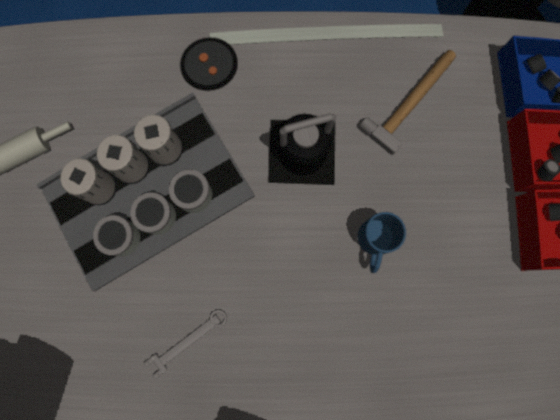

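View pics/scene20.png

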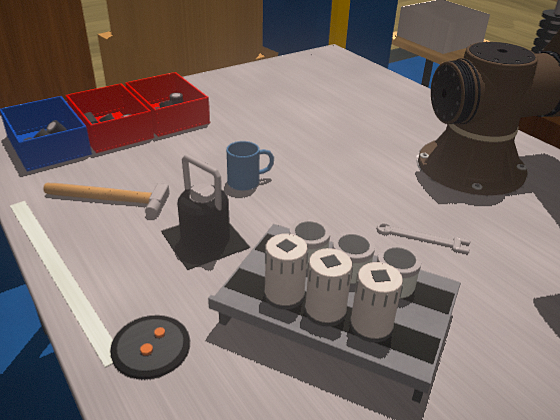

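Emit:
play_rows --targets '[{"linear": [0,0,0],"turn": 0},{"linear": [0,0,0],"turn": 0},{"linear": [0,0,0],"turn": 0},{"linear": [0,0,0],"turn": 0}]'

```text
t: 52.25
eef_pos: [140.8, 608.1, 325.8]
tcp_rot: [3.142, 0.0, 2.915]
ft_force: [0.0, 0.3, -0.9]
opening: 0.846
```

```bash
python3 -c "
from h import *
print(env.job_done());rel()"
```

```text
the job is handed in; nothing more can be done
None
the job is handed in; nothing more can be done
```

The job is handed in, at about 52 s on the robot's clock. The canister stands on the mat, and the three filters and three tins that were present stand on the shelf in their rows. During the run the middle tin was knocked about 3 cm off its band; I saw it in the wrist camera and put it back.

Last checks:
- **Canister:** upright, within about 4 mm of the mat's centre in the top and scene cameras.
- **Filters (far band, shelf x = +52 mm):** at x = 50 to 52 mm by the wrist camera and 45 to 49 mm by the top camera. Neighbouring centres are about 70 mm apart.
- **Tins (near band, shelf x = -52 mm):** at x = -53 to -55 mm by the wrist camera and -54 to -57 mm by the top camera. Neighbouring centres are about 75 mm apart.
- **Mug:** within 1 mm of where it started.
- **Robot:** parked clear of everything.

**Disagreement:** the top and wrist cameras differ by 1 to 4 mm in shelf x, and every reading is inside the 15 mm tolerance. Setting down the first tin pressed it onto the shelf with about 22 N at the wrist, the highest force I read.

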